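# Charge the charcoal mill with the scoop

### The job

Take up the small steel scoop and, in one load, scoop all three lumps of charcoal out of the wooden tray; tip them into the hopper of the bench mill and set the scoop back down flat on the table, clear of the tray. Once the lumps are in the hopper, turn the dial sunk in the mill's top clockwise to its stop. Move the lumps only with the scoop, never with the fingers, and leave the spray can, the lidded jar and the black clip that stand beside the work where they are.

Things in the scene. Friction and masses are not known exactly. Their poses are not given: they have to be found in the camera images.
- scoop: Loose steel scoop, ~90 g, flat on the table. Origin: centre of the pan's underside; +x to the open lip, z up. Pan 65 mm long (x -30 to +35), 42 wide (38 inside), floor 3 mm, bevelled over the last 18 mm to a sharp lip; side walls 18 mm, falling to 9 at the lip; back wall 28. Slippery: lumps slide off when the lip drops 20 degrees or more and stay at the back when it is raised 15 to 20
- scoop_grip (a point): Middle of the scoop's upright wooden grip, x = -19 mm, z = 68 mm in the scoop's frame, same axes. The grip is a block 22 mm (x) by 16 mm (y), from 30 to 90 mm above the scoop's underside: pinch it across y from above
- scoop_lip (a point): Middle of the scoop's lip, at the underside: x = +35 mm, z = 0 in the scoop's frame, same axes
- wood_tray: Open wooden tray, fixed, 58 mm (x) by 142 (y) by 26 high; walls 4, floor 4 thick, inside 48 by 134. Origin: centre of the underside. The lumps lie in the half towards its +y end, whose inner face is at y = +67 mm; from y = -67 to +5 it is empty. A scoop set on the floor there and pushed towards +y gathers the lumps against the end wall
- chunk_large: Largest charcoal lump, loose, 20 x 27 x 14 mm, 12 g, origin at the centre of its underside
- chunk_medium: Middle charcoal lump, loose, 18 x 24 x 13 mm, 12 g, origin at the centre of its underside
- chunk_small: Smallest charcoal lump, loose, 15 x 22 x 13 mm, 12 g, origin at the centre of its underside
- mill: Grey bench mill, fixed, 110 mm (x) by 201 mm (y). Origin: centre of the underside. The half towards +y is 58 mm high and carries a round aluminium hopper; the half towards -y is 80 mm high, with the dial's well in its top. Small drawer knob on the -x side
- mill_hopper (a point): Centre of the hopper's mouth, level with its rim, 105 mm above the table; mouth 94 mm across inside, tapering to 64 mm at the floor 43 mm below the rim. Axes as the mill's; the dial lies 103 mm away along -y
- dial (a joint): Angle of the dial in rad, 0 to 1.3 (the stop), growing clockwise seen from above; it turns with light friction and stays where it is left
- dial_grip (a point): On the dial's axis at the top of its grip bar, 4 mm below the mill's 80 mm top; turns with the dial. The bar runs along x (white line on -x): 32 mm long, 10 wide, 17 high, on a disc 30 mm across and 3 thick, in the middle of a round well 80 mm across and 24 deep (floor 20 mm below this point)
- fixative_can: Bystander: spray can, loose, 53 mm across, 158 mm high, origin at the centre of its underside
- powder_jar: Bystander: glass jar with lid, loose, 63 mm across, 111 mm high, origin at the centre of its underside
- bulldog_clip: Bystander: black bulldog clip, loose, 48 x 50 x 36 mm, origin at the centre of its underside
There are look-alikes about, which are no part of the job. What is shaped like the scoop but green is not meant.

How it is judged:
By the outcome, as a careful person would: the job done as asked, in the order asked, and still so for the second after the job is handed in, with the robot touching nothing.
It also fails if it takes over 72 s, if anything falls off the work surface, if the arm or the gripper's body presses on something with over 40 N, if the wrist force passes 120 N, or if a joint passes its speed limit or range.

### The arm

A 6-joint arm with a two-finger parallel gripper is mounted at the origin on a cart in front of the work surface, level with it; the furniture and walls round the work are solid. World frame = base frame: x ahead of the robot, y to its left, z up, the work surface at z = 0. Lengths are in m, angles in rad, forces in N, time in s.
With the tool pointing down it reaches from about 0.275 to 0.975 m from the base axis. Payload 8.4 kg.
Tool frame: the origin (TCP) lies at the very end of the fingers, on their centre line; the grasp point (between the pads) lies 19 mm behind it; z points along the fingers, y is the line along which they close (so a half turn about z gives the same grasp; the last joint's range is limited). The gripper opens to 92 mm and grips with 3 to 60 N. Pads are 20 mm wide; open, the fingers measure 128 mm over their backs; the gripper's body (75 mm by 189 mm) begins 69 mm behind the grasp point.
Start: joints at [-1.137, 0.353, 1.633, -0, 1.155, -0.002], TCP at [0.264, -0.567, 0.215] pointing down, gripper open.
Joint ranges: [-2.63, 2.63], [-0.92, 2.1], [0.06, 2.66], [-1.3, 4.44], [0, 2.69], [-3.02, 3.02]. Speed limits (rad/s): [2.22, 2.22, 2.79, 3.14, 3.14, 3.14].

### API

Orientations are given as a unit quaternion [x, y, z, w].
In Python, from rig import sense, snapshot, calibration, finish_job, recognise, cut_out gives the robot as it stands.
- The arm moves only by the tool carry_out, never from a script. Its argument "deltas" is a list that holds one entry, the list of rows, each a list of 5 numbers: the shift along the tool's x, y, z in mm, then the turn about the tool's z in degrees, then the closure, from -1 (fully open) to 1 (shut). A call has 1 to 10 rows; each row shifts and turns the commanded pose from where the row before left it, along the tool's axes as they then stand; what a row does not reach is not made up. A row lasts 1/8 s, in which the tool goes at most 62.5 mm and 10.7 degrees, less where a joint would pass 70% of its speed; a pose out of reach is approached as far as the arm can. A call is refused whole if a number of a shift passes 62.5 or a number of a turn 10.7, either way. A call with a gripper value outside its range is refused whole. The fingers move at their own pace and stop on an object; "squeeze" is the grip in N (left out, the last holds). Time passes only in rows, so rows that do not move let the fingers close. It gives the time, the measured TCP pose, the force, the opening and the grip force at its end, in the units of the state.
- sense(): the state, without advancing time (a new reading comes with each control period).
- snapshot(name): name is "scene" or "top"; returns (picture, depth): 420x560x3 uint8, blue, green, red; 420x560 float32, m along the optical axis (not along the pixel's ray), 0 where there is no reading.
- calibration(name): a dict with "fov_y" (degrees; the focal length in pixels is half the picture's height over the tangent of half this angle, whatever the lens; pixels are square), "cx", "cy" (the principal point, pixels), "k1" (the pictures are not rectified: a ray, as slopes to the right and down, at radius r is drawn at 1 + k1 r^2 times it, then the intrinsics apply), "rvec" (rotation vector, rad) and "tvec" (3), from world to camera coordinates, as OpenCV has them. Camera axes: x right, y down, z forward; pixel columns grow to the right and rows downward; lengths in m; the calibration is good to about 2 mm. A picture is of the moment at which its call begins. calibration takes no time and is no camera call.
- finish_job(): hands the job in; it is judged then, once.
Trained networks look in the newest picture that a camera, given by its name, has taken for a name from the list of things; names that differ only in an ending like _2 or _b are one class to them, and where a whole thing is asked for, a point or a joint stands for the part that bears it (a point fixed in the world has none). Each returns a list of dicts, best first, with "confidence" (0 to 1); they miss things now and then, are a little off and sometimes report something else, mostly with a low value. They report only what shows in the picture. A call takes as long as a camera call. They do not tell look-alikes from the thing itself.
- recognise(camera, target): "centre" ([column, row] in pixels, amid what is visible of it).
- cut_out(camera, target): "mask" (420x560 bool, what is visible of it) and "centre" ([column, row] in pixels, amid what is visible of it).
The state is a dict: "t": time; "qpos": joint angles; "qd": joint speeds; "tau": joint torques, N m; "tcp_pos": TCP position; "orientation": TCP orientation; "ft_force": force on the tool from outside, world axes, zero at the start; "torque": the same for the moment, N m; "opening": finger opening in m; "grip_force": force on a finger pad.
Only numpy, scipy, OpenCV 4.12 (cv2) and the standard library are available. Lean on these libraries where they do the work, as an engineer would, in place of code of your own. Each camera call takes 0.05 s, during which the arm holds its last target. There are 200 camera calls.

## Working session

There is one attempt and no reset: what is moved stays moved. The work goes in short steps, Python scripts to look and compute and a tool call to move; the robot and the scene stay as the last step left them, time stands still between calls to the robot, and variables do not carry over. Pictures are saved under pics/ and viewed, at most 10 in all, crops included, and the job is handed in when it is done.

Besides the shell and the picture viewer there is one more tool, called after ">>>" as a command line: name --argument value ..., lists and objects as JSON in quotes. carry_out: Moves the arm, as the interface text tells. Its arguments: {"type":"object","properties":{"deltas":{"type":"array","items":{"type":"array","items":{"type":"array","items":{"type":"number"}}}},"squeeze":{"type":"number"}},"required":["deltas"]}

```bash
mkdir -p pics
cat > h.py <<'E'
import numpy as np, cv2
from rig import *
def cam(n):
    c=calibration(n); f=210/np.tan(np.radians(c["fov_y"])/2)
    R=cv2.Rodrigues(np.array(c["rvec"],float))[0]; return c,f,R,np.array(c["tvec"],float).ravel()
def world(n,u,v,d):
    """pixels (arrays)+depth -> world"""
    c,f,R,t=cam(n); u=np.atleast_1d(u).astype(float);v=np.atleast_1d(v).astype(float)
    K=np.array([[f,0,c["cx"]],[0,f,c["cy"]],[0,0,1]])
    p=cv2.undistortPoints(np.stack([u,v],-1)[:,None],K,np.array([c["k1"],0,0,0,0.]))[:,0]
    P=np.c_[p,np.ones(len(p))]*np.atleast_1d(d)[:,None]
    return (P-t)@R
def cloud(n,depth,mask=None):
    m=depth>0
    if mask is not None: m&=mask
    v,u=np.nonzero(m); return world(n,u,v,depth[v,u]),u,v
def pix(n,X):
    c,f,R,t=cam(n);K=np.array([[f,0,c["cx"]],[0,f,c["cy"]],[0,0,1]])
    return cv2.projectPoints(np.atleast_2d(X).astype(float),np.array(c["rvec"],float),t,K,np.array([c["k1"],0,0,0,0.]))[0][:,0]
E
python3 - <<'E'
from h import *
for n in("scene","top"):
    p,d=snapshot(n); cv2.imwrite(f"pics/{n}0.png",p); np.save(f"{n}0.npy",d)
    c,f,R,t=cam(n); print(n,f,-R.T@t,R[2])
    for k in ["scoop","wood_tray","chunk_large","chunk_medium","chunk_small","mill","dial","fixative_can","powder_jar","bulldog_clip"]:
        for o in cut_out(n,k)[:3]:
            P,u,v=cloud(n,d,o["mask"]); print(k,round(o["confidence"],2),np.round(o["centre"]),o["mask"].sum(),np.round(np.median(P,0),3) if len(P) else "", np.round(np.percentile(P,[2,98],axis=0),3).tolist() if len(P) else "")
print(sense())
E
```

```text
scene 498.4492654072167 [0.0645836  0.55394246 0.84984984] [ 0.44733222 -0.52469206 -0.72428732]
scoop 0.89 [253. 256.] 938 [0.525 0.1   0.007] [[0.503, 0.079, -0.002], [0.559, 0.142, 0.089]]
scoop 0.89 [353. 256.] 719 [ 0.356 -0.016  0.017] [[0.335, -0.07, -0.001], [0.383, -0.005, 0.089]]
scoop 0.7 [256. 212.] 592 [0.588 0.021 0.017] [[0.569, -0.035, -0.003], [0.633, 0.036, 0.09]]
wood_tray 0.92 [198. 294.] 1702 [0.541 0.241 0.005] [[0.464, 0.195, 0.0], [0.6, 0.298, 0.027]]
chunk_large 0.56 [207. 324.] 68 [0.489 0.275 0.014] [[0.482, 0.265, 0.009], [0.497, 0.283, 0.019]]
chunk_medium 0.42 [193. 309.] 77 [0.518 0.269 0.014] [[0.509, 0.26, 0.006], [0.531, 0.276, 0.018]]
chunk_small 0.5 [208. 305.] 29 [0.505 0.25  0.015] [[0.501, 0.246, 0.01], [0.511, 0.254, 0.018]]
mill 0.72 [334. 153.] 4417 [ 0.551 -0.226  0.059] [[0.499, -0.34, 0.007], [0.624, -0.143, 0.103]]
fixative_can 0.8 [224. 172.] 1248 [0.687 0.009 0.091] [[0.677, -0.02, 0.005], [0.717, 0.022, 0.15]]
powder_jar 0.59 [310. 281.] 1721 [0.362 0.119 0.09 ] [[0.34, 0.08, 0.006], [0.396, 0.134, 0.112]]
powder_jar 0.33 [200. 298.] 1
[... 1544 characters left out ...]
382, -0.14, 0.034]]
{'t': 1.1, 'qpos': array([-1.13739776e+00,  3.52981126e-01,  1.63341486e+00, -2.00422239e-05,
        1.15520347e+00, -2.42047095e-03]), 'qd': array([ 0.00091442,  0.00014635, -0.00139747, -0.0002156 , -0.00067631,
        0.00147276]), 'tau': array([ 7.47707400e-04, -5.93769729e+01, -3.34576607e+01,  6.98981015e-02,
        1.56558899e-02,  4.00883721e-05]), 'tcp_pos': array([ 0.26382526, -0.56657998,  0.21458839]), 'orientation': array([ 9.76350647e-01,  2.16193004e-01, -9.68429977e-06, -1.36676296e-06]), 'ft_force': array([-0.48758588,  0.21521958,  0.0672908 ]), 'torque': array([-0.0418884 ,  0.01989774, -0.00738225]), 'grip_force': 0.0, 'opening': 0.0919427082607625}
```

View pics/scene0.png

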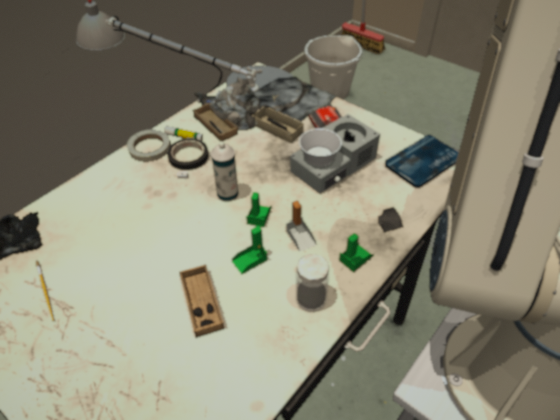

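View pics/top0.png

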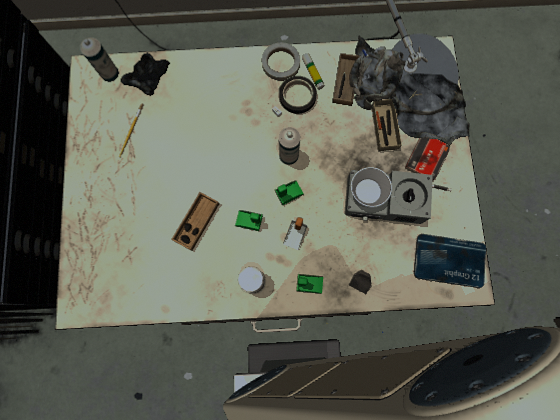

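The real scoop (orange grip) is at top px (297,230) and scene (298,228). The green ones are look-alikes. The tray is at top (195,220) with its lumps at the lower end. The mill is at (388,195), with the hopper left and the dial right at (410,195).

Run:
```python
from h import *
from scipy.optimize import least_squares
allp={}
for n in("scene","top"):
    p=cv2.imread(f"pics/{n}0.png"); d=np.load(f"{n}0.npy")
    P,u,v=cloud(n,d); C=p[v,u].astype(int); allp[n]=(P,C)
    print("==",n)
    # scoop
    s=(np.hypot(P[:,0]-.47,P[:,1]-.0)<.09)
    b,g,r=C.T
    o=s&(r>g+40)&(r>b+50); top=o&(P[:,2]>.085)
    print("grip",o.sum(),np.round(np.percentile(P[o],[2,50,98],axis=0),4).tolist(),"top",top.sum(),np.round(P[top].mean(0),4), np.round(np.ptp(P[top],0),4))
    q=s&(P[:,2]>.0025)&(P[:,2]<.035)&~(g>r+30); print("pan",q.sum(),np.round(np.percentile(P[q],[2,50,98],axis=0),4).tolist(), cv2.minAreaRect((P[q][:,:2]*1000).astype(np.float32)))
    # tray
    t=(np.hypot(P[:,0]-.535,P[:,1]-.245)<.1)&(P[:,2]>.021)&(P[:,2]<.03)
    print("tray",t.sum(),cv2.minAreaRect((P[t][:,:2]*1000).astype(np.float32)))
    m=(abs(P[:,0]-.56)<.09)&(abs(P[:,1]+.243)<.13)
    rim=m&(P[:,2]>.098)&(P[:,2]<.11); R=P[rim][:,:2]
    print("rim",rim.sum(),P[rim][:,2].max())
    f=least_squares(lambda a:np.hypot(R[:,0]-a[0],R[:,1]-a[1])-a[2],[.55,-.2,.05],loss="soft_l1",f_scale=.002); print(np.round(f.x,4))
    bt=m&(P[:,2]>.075)&(P[:,2]<.085)&(P[:,1]<f.x[1]-.055); print("80top",bt.sum(),cv2.minAreaRect((P[bt][:,:2]*1000).astype(np.float32)))
    bm=m&(P[:,2]>.05)&(P[:,2]<.085); print("body",cv2.minAreaRect((P[bm][:,:2]*1000).astype(np.float32)))
    dd=m&(np.hypot(P[:,0]-.557,P[:,1]+.30)<.036)&(P[:,2]>.066)&(P[:,2]<.079);print("dial",dd.sum(),np.round(P[dd].mean(0),4),cv2.minAreaRect((P[dd][:,:2]*1000).astype(np.float32)))
    if n=="top":
        a=cv2.resize(p[175:265,150:240],(400,400),interpolation=cv2.INTER_CUBIC);b_=cv2.resize(p[205:265,265:325],(400,400),interpolation=cv2.INTER_CUBIC)
        cc=cv2.resize(p[150:230,360:440],(400,400),interpolation=cv2.INTER_CUBIC)
        top_=np.hstack([a,b_])
    else:
        b2=cv2.resize(p[190:260,265:335],(400,400),interpolation=cv2.INTER_CUBIC)
cv2.imwrite("pics/c1.png",cv2.resize(np.vstack([top_,np.hstack([b2,cc])]),(600,600)))
```

```text
== scene
grip 37 [[0.495, -0.0213, 0.0842], [0.5022, -0.014, 0.0887], [0.5097, -0.0091, 0.0921]] top 35 [ 0.5021 -0.0147  0.0887] [0.0171 0.0129 0.0072]
pan 395 [[0.3827, -0.0428, 0.0026], [0.4915, -0.0127, 0.0075], [0.5234, 0.0489, 0.0316]] ((476.88470458984375, -11.451286315917969), (162.27365112304688, 137.0275115966797), 41.593055725097656)
tray 414 ((533.6113891601562, 245.44781494140625), (55.955936431884766, 144.95108032226562), 58.9695930480957)
rim 261 0.10811013011970319
[ 0.576  -0.1947  0.0473]
80top 561 ((557.4235229492188, -301.6665954589844), (98.78507995605469, 114.77262878417969), 80.1368408203125)
body ((566.7432250976562, -248.0636749267578), (207.59921264648438, 114.77262878417969), 80.1368408203125)
dial 62 [ 0.5559 -0.2973  0.0725] ((554.4595947265625, -312.712158203125), (43.90443801879883, 31.550302505493164), 79.71488952636719)
== top
grip 41 [[0.4927, -0.0254, 0.0859], [0.5024, -0.0178, 0.0891], [0.5099, -0.0105, 0.0919]] top 41 [ 0.5016 -0.0175  0.0892] [0.0177 0.015  0.0071]
pan 583 [[0.3944, -0.0756, 0.0025], [0.4772, -0.0034, 0.0036], [0.5473, 0.0794, 0.0238]] ((471.75921630859375, 3.0427169799804688), (170.11659240722656, 170.69590759277344), 41.45477294921875)
tray 275 ((532.1519165039062, 246.08981323242188), (57.564208984375, 142.17306518554688), 58.82719039916992)
rim 275 0.10842415234989301
[ 0.5745 -0.1954  0.047 ]
80top 945 ((557.6343994140625, -297.4259948730469), (101.67051696777344, 111.6947021484375), 80.37890625)
body ((565.8284301757812, -247.80355834960938), (202.2584228515625, 112.1240463256836), 80.37890625)
dial 61 [ 0.5566 -0.2965  0.0743] ((550.9112548828125, -309.2187805175781), (42.74687957763672, 31.943130493164062), 61.81465148925781)
```

View pics/c1.png

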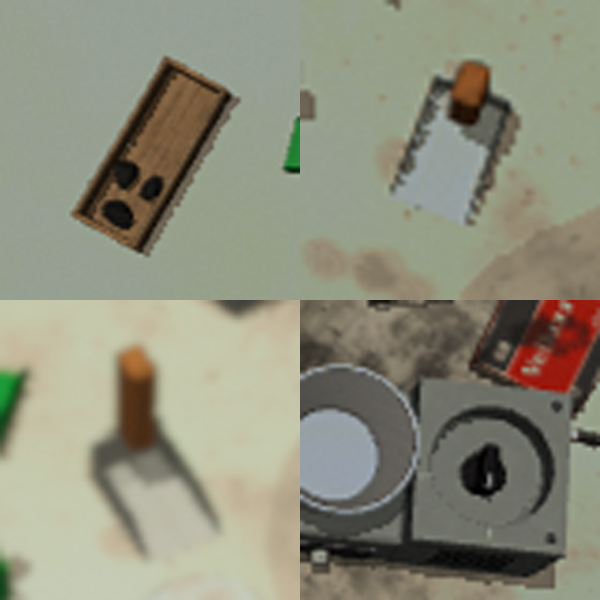

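Run:
```python
from h import *
from scipy.optimize import least_squares
def T(p,X): c,s=np.cos(p[2]),np.sin(p[2]); X=np.array(X,float); return np.c_[p[0]+c*X[:,0]-s*X[:,1],p[1]+s*X[:,0]+c*X[:,1],X[:,2]]
# scoop: corners in top crop (5x, origin 265,205 at display 300,0) and scene crop (300/70, origin 265,190 at 0,300)
mt=lambda x,y:(265+(x-300)/5-.4,205+y/5-.4); ms=lambda x,y:(265+x*70/300-.4,190+(y-300)*70/300-.4)
X=[(.035,-.021,.005),(.035,.021,.005),(-.03,-.021,.028),(-.03,.021,.028),(-.019,0,.09)]
top=[mt(392,193),mt(472,222),mt(437,75),mt(514,108),mt(472,72)]
sc=[ms(150,560),ms(218,533),ms(92,460),None,ms(135,355)]
def res(p):
    W=T(p,X); r=list((pix("top",W)-top).ravel()); q=pix("scene",W)
    for i,s in enumerate(sc):
        if s: r+=list(q[i]-s)
    return np.array(r)
for y0 in(2.8,):
    f=least_squares(res,[.48,-.01,y0],loss="soft_l1"); print("scoop",f.x[:2],np.degrees(f.x[2]),f.cost,np.round(res(f.x),1)); print("grip",T(f.x,[(-.019,0,.068)]))
# which side is left? also swapped correspondence
Xs=X; X=[X[1],X[0],X[3],X[2],X[4]]
f=least_squares(res,[.48,-.01,2.8],loss="soft_l1"); print("swapped",f.x[:2],np.degrees(f.x[2]),f.cost,np.round(res(f.x),1)); print("grip",T(f.x,[(-.019,0,.068)]))
# tray frame clouds
a=np.radians(59.0)
for n in("scene","top"):
    p=cv2.imread(f"pics/{n}0.png"); P,u,v=cloud(n,np.load(f"{n}0.npy")); C=p[v,u].astype(int)
    D=P[:,:2]-[.533,.2458]; tx=D@[np.cos(a),np.sin(a)]; ty=D@[-np.sin(a),np.cos(a)]
    dark=(C.max(1)<60)&(abs(tx)<.024)&(ty>0)&(ty<.067)&(P[:,2]>.008)
    im=np.zeros((14,10),int)
    for i in np.nonzero(dark)[0]: im[int(ty[i]*200),int((tx[i]+.025)*200)]+=1
    print(n,"rows ty 0..70mm step5, cols tx -25..25"); print(im)
    w=(abs(P[:,2]-.026)<.003)&(abs(tx)<.033)&(abs(ty)<.075)
    for k in(-1,1):
        e=w&(abs(ty)<.05)&(tx*k>.02); A=np.polyfit(ty[e],tx[e],1); print("side",k,A,e.sum())
        e=w&(abs(tx)<.02)&(ty*k>.06); print("end",ty[e].mean(),e.sum())
    E=P[:,:2]-[.5575,-.297]; m=(np.hypot(*E.T)<.02)&(P[:,2]>.07)&(P[:,2]<.082); e=E[m]; ev,V=np.linalg.eigh(np.cov(e.T)); print("bar",m.sum(),e.mean(0),np.degrees(np.arctan2(*V[::-1,1])),np.sqrt(ev))
```

```text
scoop [ 0.4853968  -0.01006608] 156.11774046642205 7.615155976071241 [-0.1  0.4 -0.8  0.3 -0.1 -1.  -0.  -1.8 -0.1  1.8 -0.3 -0.1  1.  -0.7
 -0.5 -4.2  0.7  0.9]
grip [[ 0.50277001 -0.01775839  0.068     ]]
swapped [ 0.48601021 -0.01286402] 208.72167659137432 117.50453815279597 [ 27.5  -2.5  -2.3   0.3   5.3  -1.7 -24.1   0.3  -5.9   2.1  18.3 -20.6
  -0.2   0.3   3.1  -8.1  -3.5   4.8]
grip [[ 0.50267254 -0.00373347  0.068     ]]
scene rows ty 0..70mm step5, cols tx -25..25
[[ 0  0  0  0  0  0  0  0  0  0]
 [ 0  0  0  0  0  0  0  0  0  0]
 [ 0  0  0  0  0  0  0  0  0  0]
 [ 0  0  0  0  0  0  0  0  1  0]
 [ 0  2  6  1  0  0  3  7  4  0]
 [ 0  2 10  5  0  0  9  8  3  0]
 [ 0  1  2  1  0  0  4  4  0  0]
 [ 0  0  0  0  0  0  0  0  0  0]
 [ 0  0  0  0  0  0  0  0  0  0]
 [ 0  0  0  0  0  0  0  0  0  0]
 [ 0  0  0  2  5  5  9  0  0  0]
 [ 0  0  0  1  2  3  0  0  0  0]
 [ 0  0  0  0  0  0  0  0  0  0]
 [ 0  0  0  0  0  0  0  0  0  0]]
side -1 [ 0.00019323 -0.02584998] 89
end -0.06910021092403398 40
side 1 [0.00332622 0.02561871] 89
end 0.06833607852168555 49
bar 47 [-0.00111272  0.00047167] 164.85254942769632 [0.00330364 0.00995093]
top rows ty 0..70mm step5, cols tx -25..25
[[0 0 0 0 0 0 0 0 0 2]
 [0 0 0 0 0 0 0 0 0 1]
 [0 0 0 0 0 0 1 1 0 1]
 [0 2 4 0 0 1 3 3 3 1]
 [0 4 4 2 0 2 5 3 4 2]
 [0 4 4 0 0 2 4 3 4 1]
 [0 0 4 2 0 1 4 1 0 2]
 [0 0 0 0 0 0 1 0 0 1]
 [0 0 0 0 1 1 0 0 0 1]
 [0 0 0 2 3 5 2 2 0 3]
 [0 0 0 5 4 2 5 1 0 0]
 [0 0 0 2 5 3 3 0 0 1]
 [0 0 0 0 2 1 0 0 0 0]
 [0 0 0 0 0 0 0 0 0 0]]
side -1 [-0.00014944 -0.02637076] 49
end -0.06809193154957924 23
side 1 [-0.00150813  0.02546312] 56
end 0.06988829330321078 18
bar 56 [-0.00021987  0.00087132] 166.44644427698697 [0.00299448 0.00918747]
```

```bash
cat >> h.py <<'E'
def yaw(s=None):
    s=s or sense(); q=s["orientation"]; return np.degrees(2*np.arctan2(q[1],q[0]))
def plan(x,y,z,ps,n,p0=None,y0=None,ramp=2,turn_first=0):
    """rows from current pose to x,y,z (m), tool-x heading ps deg, in n rows with trapezoid ramp"""
    s=sense(); p0=np.array(s["tcp_pos"] if p0 is None else p0); y0=yaw(s) if y0 is None else y0
    d=(ps-y0+180)%360-180
    if abs(d-0)>179: print("ambiguous")
    w=np.minimum(np.minimum(np.arange(n)+1,n-np.arange(n)),ramp).astype(float); w/=w.sum(); c=np.r_[0,np.cumsum(w)]
    tgt=np.array([x,y,z]); rows=[]; p=p0.copy(); a=y0
    for k in range(n):
        g=p0+(tgt-p0)*c[k+1]; ga=y0+d*c[k+1]
        D=(g-p)*1000; r=np.radians(a); ex=np.array([np.cos(r),np.sin(r)]); ey=np.array([np.sin(r),-np.cos(r)])
        row=np.round([D[:2]@ex,D[:2]@ey,-D[2],-(ga-a)],1); rows.append([float(v) for v in row])
        p[:2]+=(row[0]*ex+row[1]*ey)/1000; p[2]-=row[2]/1000; a-=row[3]
    print(rows); print("end",np.round(p,4),round(a,1),"max",np.abs(rows).max(0)); return p,a
E
python3 - <<'E'
from h import *
p,a=plan(.503,-.0178,.150,156,16,ramp=3)
E
```

```text
[[10.7, -9.4, 1.5, -3.1], [22.3, -17.7, 3.1, -6.3], [36.3, -22.7, 4.6, -9.3], [39.4, -16.6, 4.6, -9.4], [41.6, -9.9, 4.7, -9.3], [42.6, -3.0, 4.6, -9.4], [42.6, 3.9, 4.6, -9.4], [41.4, 10.9, 4.6, -9.3], [39.0, 17.4, 4.6, -9.4], [35.7, 23.6, 4.6, -9.3], [31.5, 29.0, 4.6, -9.4], [26.2, 33.7, 4.6, -9.4], [20.4, 37.6, 4.7, -9.3], [14.0, 40.4, 4.6, -9.4], [4.9, 28.1, 3.1, -6.2], [0.9, 14.2, 1.5, -3.1]]
end [ 0.503  -0.0178  0.15  ] 156.0 max [42.6 40.4  4.7  9.4]
```

>>> carry_out --deltas '[[[10.7, -9.4, 1.5, -3.1, 0], [22.3, -17.7, 3.1, -6.3, 0], [36.3, -22.7, 4.6, -9.3, 0], [39.4, -16.6, 4.6, -9.4, 0], [41.6, -9.9, 4.7, -9.3, 0], [42.6, -3, 4.6, -9.4, 0.1], [42.6, 3.9, 4.6, -9.4, 0.1], [41.4, 10.9, 4.6, -9.3, 0.1], [39, 17.4, 4.6, -9.4, 0.1], [35.7, 23.6, 4.6, -9.3, 0.1]]]'

```text
t: 2.35
tcp_pos: [0.4178, -0.2118, 0.173]
orientation: [0.576, 0.817, 0.0, 0.0]
ft_force: [-0.5, 0.4, -0.4]
opening: 0.0415
grip_force: 0.0
```

>>> carry_out --deltas '[[[31.5, 29, 4.6, -9.4, 0.1], [26.2, 33.7, 4.6, -9.4, 0.1], [20.4, 37.6, 4.7, -9.3, 0.1], [14, 40.4, 4.6, -9.4, 0.1], [4.9, 28.1, 3.1, -6.2, 0.1], [0.9, 14.2, 1.5, -3.1, 0.1], [0, 0, 0, 0, 0.1]]]'

```text
t: 3.22
tcp_pos: [0.5028, -0.0172, 0.1499]
orientation: [0.208, 0.978, -0.0, -0.0]
ft_force: [0.5, 0.7, -0.5]
opening: 0.0414
grip_force: 0.0
```

Run:
```python
from h import *
s=sense();print(s["t"],s["tcp_pos"],yaw(s),s["opening"],s["qpos"])
plan(.503,-.0178,.050,156,4,ramp=2)
p,d=snapshot("scene"); cv2.imwrite("pics/g1.png",cv2.resize(p[130:290,220:400],(720,600) if 0 else (675,600)))
```

```text
3.225 [ 0.50277471 -0.01724757  0.14991288] 156.04795133209507 0.041413004071893994 [-3.72099612e-02  2.42016417e-01  1.95262921e+00 -1.08727088e-04
  9.47228029e-01 -1.18990067e+00]
[[-0.1, -0.1, 16.7, 0.0], [-0.1, -0.1, 33.3, 0.0], [-0.2, -0.1, 33.3, 0.0], [-0.0, -0.1, 16.6, 0.0]]
end [ 0.503  -0.0178  0.05  ] 156.0 max [ 0.2  0.1 33.3  0. ]
```

View pics/g1.png

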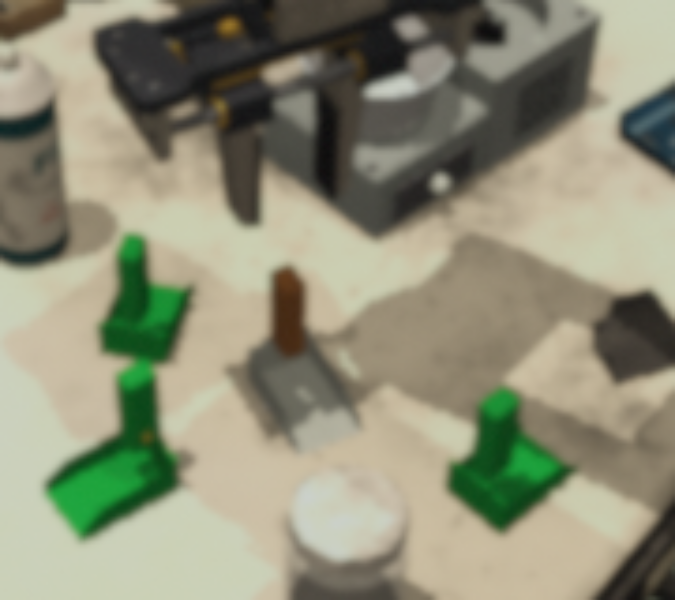

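The fingers (crop 245–340, 100–220) hover above the orange grip (288,310). Nothing obstructs the descent.

>>> carry_out --deltas '[[[0, 0, 17, 0, 0.1], [0, -0.5, 33, 0, 0.1], [0, 0, 33, 0, 0.1], [0, 0, 17, 0, 0.1], [0, 0, 0, 0, 0.1]]]'

```text
t: 3.9
tcp_pos: [0.5019, -0.0189, 0.0494]
orientation: [0.209, 0.978, -0.0, -0.001]
ft_force: [0.0, -0.0, -0.2]
opening: 0.0415
grip_force: 0.0
```

>>> carry_out --deltas '[[[0, 0, 0, 0, 1], [0, 0, 0, 0, 1], [0, 0, 0, 0, 1], [0, 0, 0, 0, 1]]]' --squeeze 40

```text
t: 4.4
tcp_pos: [0.5034, -0.0183, 0.0508]
orientation: [0.208, 0.978, 0.0, 0.001]
ft_force: [-1.4, -1.2, 6.9]
opening: 0.0159
grip_force: 40.0
```

>>> carry_out --deltas '[[[0, 0, -12, 0, 1], [0, 0, -30, 0, 1], [0, 0, -40, 0, 1], [0, 0, -25, 0, 1], [0, 0, -7, 0, 1]]]'

```text
t: 5.03
tcp_pos: [0.5037, -0.0182, 0.166]
orientation: [0.208, 0.978, 0.0, 0.002]
ft_force: [0.9, 0.5, -0.7]
opening: 0.0155
grip_force: 40.0
```

Run:
```python
from h import *
s=sense();print(s["tcp_pos"],yaw(s),s["ft_force"],s["opening"])
plan(.5767,.2195,.165,149,8,ramp=3)
```

```text
[ 0.50368574 -0.01823625  0.1659862 ] 155.9747988528068 [ 0.93640877  0.50321357 -0.6986671 ] 0.015473156955027337
[[1.7, 13.7, 0.1, 0.4], [3.5, 27.4, 0.1, 0.8], [5.9, 41.1, 0.1, 1.1], [6.6, 40.9, 0.2, 1.2], [7.6, 40.7, 0.2, 1.1], [8.3, 40.6, 0.1, 1.2], [6.1, 27.0, 0.1, 0.8], [3.2, 13.4, 0.1, 0.4]]
end [0.5767 0.2195 0.165 ] 149.0 max [ 8.3 41.1  0.2  1.2]
```

>>> carry_out --deltas '[[[1.7, 13.7, 0, 0.4, 1], [3.5, 27.4, 0, 0.8, 1], [5.9, 41.1, 0, 1.1, 1], [6.6, 40.9, 0, 1.2, 1], [7.6, 40.7, 0, 1.1, 1], [8.3, 40.6, 0, 1.2, 1], [6.1, 27, 0, 0.8, 1], [3.2, 13.4, 0, 0.4, 1], [0, 0, 40, 0, 1], [0, 0, 15, 0, 1]]]'

```text
t: 6.28
tcp_pos: [0.5738, 0.2188, 0.1062]
orientation: [0.267, 0.964, -0.001, -0.002]
ft_force: [-0.4, -0.1, -0.6]
opening: 0.0154
grip_force: 40.0
```

Run:
```python
from h import *
s=sense();print(s["tcp_pos"],yaw(s),s["ft_force"],s["opening"])
ims=[]
for n,(a,b) in{"top":((165,255),(150,240)),"scene":((220,350),(150,280))}.items():
    p,d=snapshot(n); ims.append(cv2.resize(p[a[0]:a[1],b[0]:b[1]],(400,400),interpolation=cv2.INTER_CUBIC)); np.save(n+"1.npy",d); cv2.imwrite(n+"1_raw.png",p)
cv2.imwrite("pics/g2.png",np.hstack(ims))
```

```text
[0.57380605 0.21881405 0.10615934] 148.97256151737986 [-0.35182721 -0.10856834 -0.55841643] 0.015399692937500771
```

View pics/g2.png

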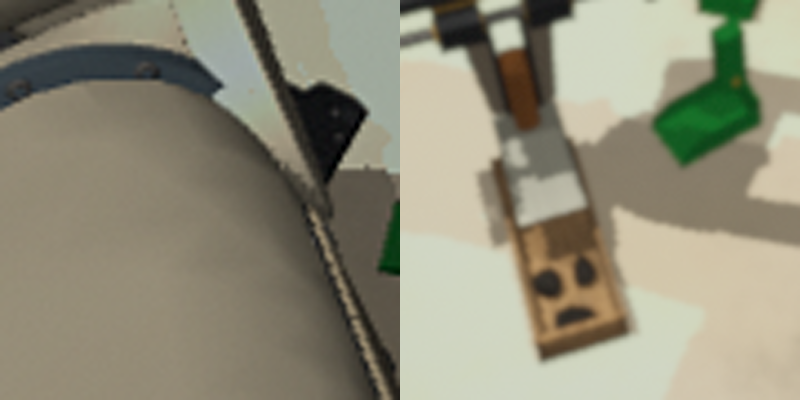

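The scene view shows the scoop aligned over the tray's empty half: lip at about (190,293)–(212,287). The three lumps lie ahead of it. The top view is blocked by the arm.

Run:
```python
from h import *
a=np.radians(59.);d=np.load("scene1.npy");p=cv2.imread("scene1_raw.png")
P,u,v=cloud("scene",d);C=p[v,u].astype(int)
D=P[:,:2]-[.533,.2458]; tx=D@[np.cos(a),np.sin(a)]; ty=D@[-np.sin(a),np.cos(a)]
m=(abs(tx)<.035)&(abs(ty+.03)<.06)&(P[:,2]>.045)&(P[:,2]<.095)
for lo in np.arange(-.07,.02,.01):
    k=m&(ty>=lo)&(ty<lo+.01)
    if k.sum()>3: print(round(lo,3),k.sum(),"tx",np.round(1000*np.percentile(tx[k],[0,3,97,100]),1),"z",np.round(1000*np.percentile(P[k,2],[3,50,97]),1))
print("ty max",np.sort(ty[m])[-8:])
s=sense(); t=s["tcp_pos"][:2]-[.533,.2458]; print("tcp tray",t@[np.cos(a),np.sin(a)],t@[-np.sin(a),np.cos(a)],s["tcp_pos"])
w=(abs(P[:,2]-.026)<.003)&(abs(tx)<.033)&(abs(ty)<.075)
for k in(-1,1):
    e=w&(ty>.01)&(ty<.06)&(tx*k>.02); print("side",k,np.median(tx[e]),e.sum())
print([np.round(pix("scene",[.533+.0*0+x*np.cos(a)-y*np.sin(a),.2458+x*np.sin(a)+y*np.cos(a),.0554+.009])[0],1).tolist() for x,y in((-.021,.003),(.021,.003))])
```

```text
-0.06 182 tx [-21.5 -20.3  18.4  19.9] z [54.7 61.4 81.9]
-0.05 95 tx [-21.9 -20.8  17.5  19.6] z [54.4 57.1 90.2]
-0.04 119 tx [-21.5 -20.1  18.6  19.7] z [54.1 57.5 94.3]
-0.03 88 tx [-21.6 -20.7  18.6  19.8] z [54.5 57.2 72.9]
-0.02 99 tx [-21.8 -20.6  18.1  19.5] z [54.6 56.9 73.1]
-0.01 124 tx [-21.9 -21.2  18.6  19.6] z [52.4 56.3 68.5]
0.0 55 tx [-21.8 -21.3  19.2  19.6] z [52.5 55.5 63.2]
ty max [0.00533413 0.00560537 0.0057457  0.00590707 0.0062487  0.00632103
 0.00637206 0.00663378]
tcp tray -0.0021559945030658768 -0.049280673291250875 [0.57413136 0.21857053 0.10680425]
side -1 -0.025811672573529038 48
side 1 0.02579893446944926 48
[[208.4, 282.5], [186.5, 288.9]]
```

>>> carry_out --deltas '[[[0, 1, 15, 0, 1], [0, 0, 20, 0, 1], [0, 0, 10, 0, 1], [0, 0, 3, 0, 1], [0, 0, 0, 0, 1], [0, 0, 0, 0, 1]]]' --squeeze 55

```text
t: 7.12
tcp_pos: [0.5766, 0.2204, 0.0613]
orientation: [0.267, 0.964, 0.0, 0.0]
ft_force: [0.5, 0.6, -1.3]
opening: 0.0154
grip_force: 55.0
```

>>> carry_out --deltas '[[[0, -1.7, 2, 0, 1], [0, 0, 2, 0, 1], [0, 0, 1.5, 0, 1], [0, 0, 0, 0, 1], [0, 0, 0, 0, 1]]]'

```text
t: 7.75
tcp_pos: [0.5755, 0.2189, 0.0555]
orientation: [0.268, 0.964, 0.0, 0.0]
ft_force: [0.5, 0.0, -0.4]
opening: 0.0158
grip_force: 55.0
```

>>> carry_out --deltas '[[[0, 0, 1, 0, 1], [0, 0, 0.5, 0, 1], [0, 0, 0, 0, 1]]]'

```text
t: 8.12
tcp_pos: [0.5756, 0.2188, 0.0541]
orientation: [0.268, 0.964, 0.0, 0.0]
ft_force: [-0.2, 0.4, -1.1]
opening: 0.0156
grip_force: 55.0
```

Run:
```python
from h import *
p,d=snapshot("scene");s=sense();print(s["tcp_pos"],s["ft_force"],s["torque"])
a=np.radians(59.);P,u,v=cloud("scene",d)
D=P[:,:2]-[.533,.2458]; tx=D@[np.cos(a),np.sin(a)]; ty=D@[-np.sin(a),np.cos(a)]
m=(abs(tx)<.035)&(ty<.012)&(ty>-.06)
for lo in(-.055,-.04,-.03,-.02,-.01,0,.005):
    k=m&(ty>=lo)&(ty<lo+.005); h,_=np.histogram(tx[k],np.arange(-.03,.0301,.003)); o=np.digitize(tx[k],np.arange(-.03,.0301,.003))
    print(lo,[int(1000*np.median(P[k,2][o==i])) if (o==i).any() else None for i in range(1,21)])
```

```text
[0.57550443 0.2188634  0.05402014] [ 0.19833066 -0.05720158 -0.43889919] [-0.0789593  -0.11730199  0.02264463]
-0.055 [0, 23, 6, 20, 5, 5, 115, 96, 9, 49, 49, 10, 50, 60, 6, 183, 22, 23, 27, 81]
-0.04 [240, 24, 105, 98, 98, 88, 85, 41, 73, 54, 66, 52, 73, 89, 84, 92, 105, 105, 68, 183]
-0.03 [271, 180, 185, 181, 182, 192, 190, 192, 187, 185, 188, 189, 185, 185, 190, 185, 176, 178, 179, 254]
-0.02 [162, 226, 291, 307, 302, 288, 239, 240, 233, 241, 239, 239, 241, 239, 240, 294, 297, 295, 264, 155]
-0.01 [0, 26, 4, 17, 5, 3, 4, 274, 261, 269, 262, 265, 5, 5, 5, 9, 18, 14, 253, 1]
0 [27, 25, 3, 4, 4, 3, 5, 4, 4, 5, 5, 4, 2, 7, 5, 5, 4, 3, 459, 466]
0.005 [0, 25, 2, 4, 4, 3, 6, 3, 3, 4, 4, 5, 253, 6, 2, 4, 458, 470, 461, 444]
```

>>> carry_out --deltas '[[[0, 0, 1, 0, 1], [0, 0, 0, 0, 1]]]'

```text
t: 8.43
tcp_pos: [0.5758, 0.219, 0.054]
orientation: [0.267, 0.964, 0.0, 0.0]
ft_force: [-1.7, -0.9, 8.1]
opening: 0.0157
grip_force: 55.0
```

>>> carry_out --deltas '[[[0, 0, 1, 0, 1], [0, 0, 0, 0, 1]]]'

```text
t: 8.68
tcp_pos: [0.5762, 0.2191, 0.054]
orientation: [0.267, 0.964, 0.0, 0.001]
ft_force: [-3.2, -1.2, 16.6]
opening: 0.0157
grip_force: 55.0
```

>>> carry_out --deltas '[[[2, 0, -1, 0, 1], [4, 0, 0, 0, 1], [6, 0, 0, 0, 1], [6, 0, 0, 0, 1], [6, 0, 0, 0, 1], [6, 0, 0, 0, 1], [5, 0, 0, 0, 1], [4, 0, 0, 0, 1], [3, 0, 0, 0, 1], [0, 0, 0, 0, 1]]]'

```text
t: 9.93
tcp_pos: [0.5405, 0.241, 0.054]
orientation: [0.267, 0.964, 0.001, 0.001]
ft_force: [0.8, 0.5, 8.4]
opening: 0.0159
grip_force: 55.0
```

Run:
```python
from h import *
p,d=snapshot("scene");s=sense();print(s["tcp_pos"],s["ft_force"],s["torque"],yaw(s))
cv2.imwrite("pics/g3.png",cv2.resize(p[250:345,165:260],(600,600),interpolation=cv2.INTER_CUBIC))
```

```text
[0.54058008 0.24100324 0.05397014] [ 1.12724331 -0.95213493  8.08845153] [-0.26129012 -0.33752878 -0.00554538] 148.98784857871067
```

View pics/g3.png

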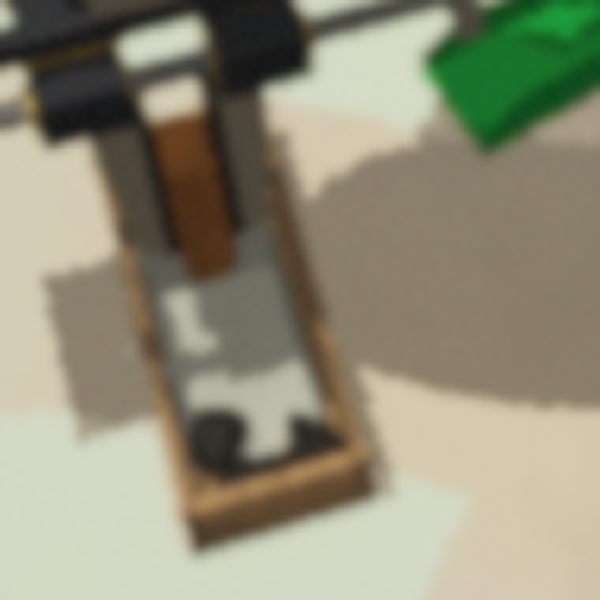

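Two lumps are at the lip's left and right (220,440 and 310,435), already riding onto the pan. The large one is hidden behind the end wall. I'll push on.

>>> carry_out --deltas '[[[3, 0, 0, 0, 1], [4, 0, 0, 0, 1], [4, 0, 0, 0, 1], [3, 0, 0, 0, 1], [3, 0, 0, 0, 1], [2, 0, 0, 0, 1], [0, 0, 0, 0, 1]]]'

```text
t: 10.85
tcp_pos: [0.5244, 0.2508, 0.054]
orientation: [0.267, 0.964, 0.001, 0.001]
ft_force: [2.0, -0.9, 8.0]
opening: 0.0158
grip_force: 55.0
```

>>> carry_out --deltas '[[[1, 0, 0, 0, 1], [1, 0, 0, 0, 1], [0, 0, 0, 0, 1]]]'

```text
t: 11.22
tcp_pos: [0.5229, 0.2517, 0.054]
orientation: [0.267, 0.964, 0.001, 0.001]
ft_force: [1.4, -1.2, 7.7]
opening: 0.0157
grip_force: 55.0
```

Run:
```python
from h import *
p,d=snapshot("scene");s=sense();print(s["tcp_pos"],s["ft_force"],s["torque"],yaw(s))
cv2.imwrite("pics/g4.png",cv2.resize(p[250:345,165:260],(600,600),interpolation=cv2.INTER_CUBIC))
```

```text
[0.52295277 0.25175317 0.05397787] [ 2.21423968 -1.19687599  8.0455109 ] [-0.41336679 -0.61144918  0.01360181] 148.99153683404623
```

View pics/g4.png

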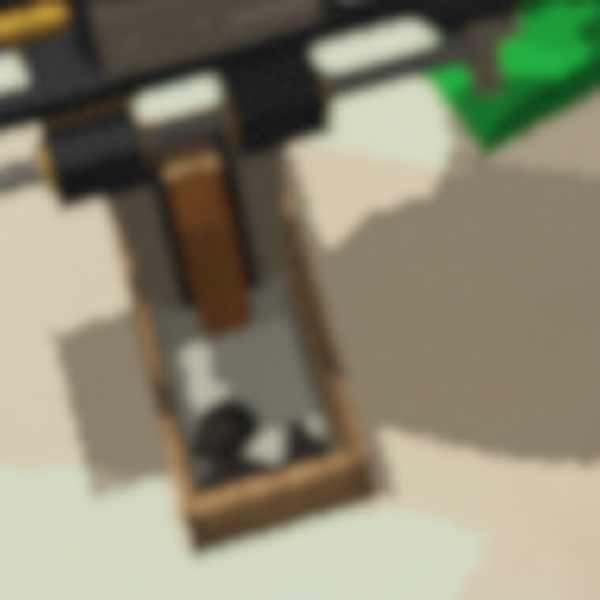

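The lumps are moving up the pan: medium at (225,430), small at (305,435), large part-hidden at about (225,470). I'll press to the wall.

>>> carry_out --deltas '[[[1, 0, 0, 0, 1], [1, 0, 0, 0, 1], [0, 0, 0, 0, 1]]]'

```text
t: 11.65
tcp_pos: [0.5223, 0.2523, 0.054]
orientation: [0.267, 0.964, 0.001, 0.002]
ft_force: [5.5, -4.9, 4.4]
opening: 0.0155
grip_force: 55.0
```

>>> carry_out --deltas '[[[1, 0, 0, 0, 1], [0.5, 0, 0, 0, 1], [0, 0, 0, 0, 1]]]'

```text
t: 12.02
tcp_pos: [0.522, 0.2526, 0.0541]
orientation: [0.267, 0.964, 0.001, 0.003]
ft_force: [10.0, -8.3, 3.9]
opening: 0.0157
grip_force: 55.0
```

>>> carry_out --deltas '[[[-2, 0, -1, 0, 1], [-1, 0, -3, 0, 1], [0, 0, -5, 0, 1], [0, 0, -7, 0, 1], [0, 0, -7, 0, 1], [0, 0, -6, 0, 1], [0, 0, -4, 0, 1], [0, 0, -2, 0, 1], [0, 0, 0, 0, 1]]]'

```text
t: 13.15
tcp_pos: [0.5209, 0.2516, 0.088]
orientation: [0.267, 0.964, -0.0, -0.0]
ft_force: [1.2, 0.6, -1.7]
opening: 0.0156
grip_force: 55.0
```

Run:
```python
from h import *
p,d=snapshot("scene");s=sense();print(s["tcp_pos"],s["ft_force"],s["torque"],yaw(s))
cv2.imwrite("pics/g5.png",cv2.resize(p[250:345,165:260],(600,600),interpolation=cv2.INTER_CUBIC))
```

```text
[0.5208696  0.25156703 0.08786775] [ 0.37778074 -0.1407534  -2.13557527] [-0.01697203 -0.15283969  0.01803821] 148.97071358453763
```

View pics/g5.png

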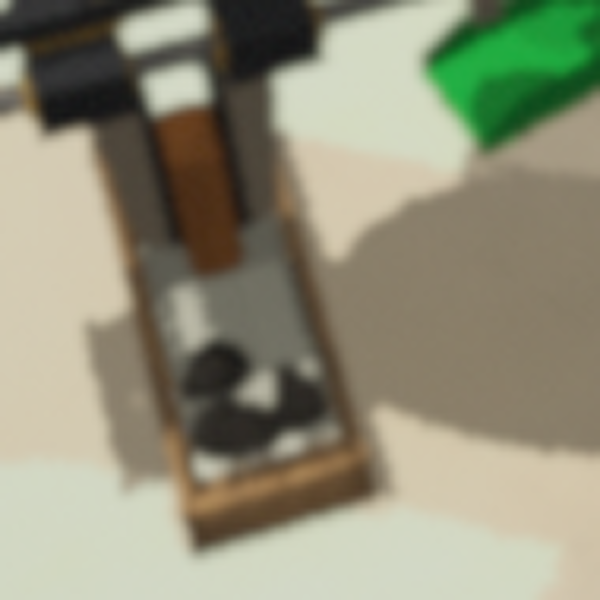

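All three lumps are on the pan: (215,365), (295,395) and (235,425). Next I'll tilt the lip up by pressing it on the end wall.

>>> carry_out --deltas '[[[1, 0, 0, 0, 1], [2, 0, 0, 0, 1], [2, 0, 0, 0, 1], [1, 0, 2, 0, 1], [0, 0, 3, 0, 1], [0, 0, 2, 0, 1], [0, 0, 2, 0, 1], [0, 0, 2, 0, 1], [0, 0, 2, 0, 1]]]' --squeeze 18

```text
t: 14.32
tcp_pos: [0.5162, 0.2547, 0.075]
orientation: [0.267, 0.964, 0.0, 0.0]
ft_force: [0.5, -1.9, 7.9]
opening: 0.0156
grip_force: 18.0
```

>>> carry_out --deltas '[[[0, 0, 2, 0, 1], [0, 0, 2, 0, 1]]]'

```text
t: 14.58
tcp_pos: [0.5177, 0.2551, 0.0723]
orientation: [0.267, 0.964, 0.001, 0.002]
ft_force: [3.2, -1.9, 9.3]
opening: 0.0159
grip_force: 18.0
```

>>> carry_out --deltas '[[[0, 0, 2, 0, 1], [0, 0, 2, 0, 1], [0, 0, 2, 0, 1], [0, 0, 0, 0, 1]]]'

```text
t: 15.08
tcp_pos: [0.5188, 0.2554, 0.0667]
orientation: [0.267, 0.964, 0.002, 0.002]
ft_force: [4.0, -1.7, 7.7]
opening: 0.0158
grip_force: 18.0
```

>>> carry_out --deltas '[[[0, 0, -3, 0, 1], [0, 0, -5, 0, 1], [0, 0, -10, 0, 1], [0, 0, -15, 0, 1], [0, 0, -15, 0, 1], [0, 0, -15, 0, 1], [0, 0, -15, 0, 1], [0, 0, -12, 0, 1], [0, 0, -6, 0, 1], [0, 0, 0, 0, 1]]]' --squeeze 40

```text
t: 16.32
tcp_pos: [0.5161, 0.2547, 0.1613]
orientation: [0.268, 0.964, 0.0, 0.0]
ft_force: [-1.3, -0.3, -1.3]
opening: 0.0157
grip_force: 40.0
```

Run:
```python
from h import *
p,d=snapshot("scene");s=sense();print(s["t"],s["tcp_pos"],s["ft_force"],s["torque"],yaw(s))
cv2.imwrite("pics/g6.png",cv2.resize(p[220:345,150:275],(600,600),interpolation=cv2.INTER_CUBIC))
P,u,v=cloud("scene",d); D=P-s["tcp_pos"]; r=np.radians(149.); x=D[:,:2]@[np.cos(r),np.sin(r)]; y=D[:,:2]@[np.sin(r),-np.cos(r)]
for lo in np.arange(-.01,.08,.005):
    k=(abs(y)<.018)&(x>=lo)&(x<lo+.005)&(D[:,2]<-.02)&(D[:,2]>-.07)
    if k.sum(): print(round(lo,3),k.sum(),np.round(1000*np.percentile(D[k,2],[5,50,95])))
```

```text
16.375 [0.51578519 0.25458417 0.16081805] [ 0.60078876  0.37519073 -1.68576079] [ 0.0085273  -0.15723057 -0.00987613] 148.9688573090672
-0.01 6 [-27. -24. -22.]
-0.005 136 [-45. -34. -22.]
0.0 64 [-47. -45. -37.]
0.005 39 [-47. -45. -35.]
0.01 47 [-46. -44. -42.]
0.015 36 [-45. -43. -39.]
0.02 28 [-44. -43. -29.]
0.025 30 [-43. -40. -28.]
0.03 41 [-42. -33. -27.]
0.035 56 [-41. -31. -25.]
0.04 34 [-39. -31. -28.]
0.045 28 [-32. -29. -25.]
0.05 54 [-33. -28. -25.]
0.055 100 [-39. -30. -26.]
0.06 58 [-40. -36. -30.]
```

View pics/g6.png

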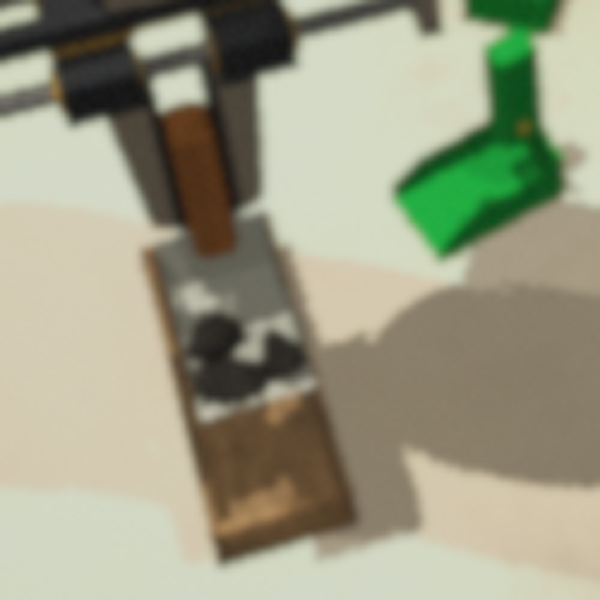

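The lip is raised about 9°, the three lumps sit in the pan, and the tray is empty. Carrying to the hopper.

Run:
```python
from h import *
plan(.600,-.210,.185,149,18,ramp=5)
```

```text
[[-4.5, -5.1, -0.3, -0.0], [-8.9, -10.1, -0.7, -0.0], [-13.3, -15.2, -1.1, -0.0], [-17.8, -20.3, -1.4, -0.0], [-22.3, -25.3, -1.7, -0.0], [-22.2, -25.3, -1.7, -0.0], [-22.3, -25.4, -1.7, -0.0], [-22.3, -25.3, -1.8, -0.0], [-22.2, -25.3, -1.7, -0.0], [-22.3, -25.4, -1.7, -0.0], [-22.3, -25.3, -1.7, -0.0], [-22.2, -25.3, -1.8, -0.0], [-22.3, -25.4, -1.7, -0.0], [-22.2, -25.3, -1.7, -0.0], [-17.8, -20.3, -1.4, -0.0], [-13.4, -15.2, -1.0, -0.0], [-8.9, -10.1, -0.7, -0.0], [-4.5, -5.1, -0.4, -0.0]]
end [ 0.6   -0.21   0.185] 149.0 max [22.3 25.4  1.8  0. ]
```

>>> carry_out --deltas '[[[-4.5, -5.1, -2, 0, 1], [-9, -10, -4, 0, 1], [-13.3, -15.2, -4, 0, 1], [-17.8, -20.3, -4, 0, 1], [-22.3, -25.3, -4, 0, 1], [-22.2, -25.3, -2, 0, 1], [-22.3, -25.4, -2, 0, 1], [-22.3, -25.3, -2, 0, 1], [-22.2, -25.3, 0, 0, 1], [-22.3, -25.4, 0, 0, 1]]]'

```text
t: 17.62
tcp_pos: [0.5641, -0.0133, 0.1853]
orientation: [0.268, 0.963, -0.0, 0.0]
ft_force: [-0.3, 0.7, -2.3]
opening: 0.0156
grip_force: 40.0
```

>>> carry_out --deltas '[[[-22.3, -25.3, 0, 0, 1], [-22.2, -25.3, 0, 0, 1], [-22.3, -25.4, 0, 0, 1], [-22.2, -25.3, 0, 0, 1], [-17.8, -20.3, 0, 0, 1], [-13.4, -15.2, 0, 0, 1], [-9, -10, 0, 0, 1], [-4.5, -5.1, 0, 0, 1], [0, 0, 0, 0, 1], [0, 0, 0, 0, 1]]]'

```text
t: 18.88
tcp_pos: [0.6004, -0.2092, 0.185]
orientation: [0.267, 0.964, 0.0, -0.0]
ft_force: [0.6, 0.8, -2.1]
opening: 0.0161
grip_force: 40.0
```

Run:
```python
from h import *
ims=[]
for n,(a,b) in{"top":((130,230),(330,430)),"scene":((60,200),(260,400))}.items():
    p,d=snapshot(n); ims.append(cv2.resize(p[a[0]:a[1],b[0]:b[1]],(400,400),interpolation=cv2.INTER_CUBIC))
s=sense();print(s["t"],s["tcp_pos"],s["ft_force"],yaw(s),s["qpos"])
cv2.imwrite("pics/g7.png",np.hstack(ims))
P,u,v=cloud("scene",d); D=P-s["tcp_pos"]; r=np.radians(149.); x=D[:,:2]@[np.cos(r),np.sin(r)]; y=D[:,:2]@[np.sin(r),-np.cos(r)]
for lo in np.arange(-.01,.08,.01):
    k=(abs(y)<.018)&(x>=lo)&(x<lo+.01)&(D[:,2]<-.015)&(D[:,2]>-.07)
    if k.sum(): print(round(lo,3),k.sum(),np.round(1000*np.percentile(D[k,2],[5,50,95])))
```

```text
18.975 [ 0.60039363 -0.20919398  0.18500471] [-0.05474919 -0.40409099 -1.2233528 ] 149.01239140920424 [-3.37701915e-01  3.97513364e-01  1.63697596e+00  1.36320379e-04
  1.10731223e+00 -1.36772340e+00]
-0.01 94 [-46. -33. -22.]
0.0 65 [-48. -42. -30.]
0.01 24 [-46. -40. -19.]
0.02 30 [-44. -37. -27.]
0.03 49 [-43. -32. -27.]
0.04 20 [-32. -30. -27.]
0.05 75 [-41. -31. -26.]
0.06 38 [-40. -35. -30.]
```

View pics/g7.png

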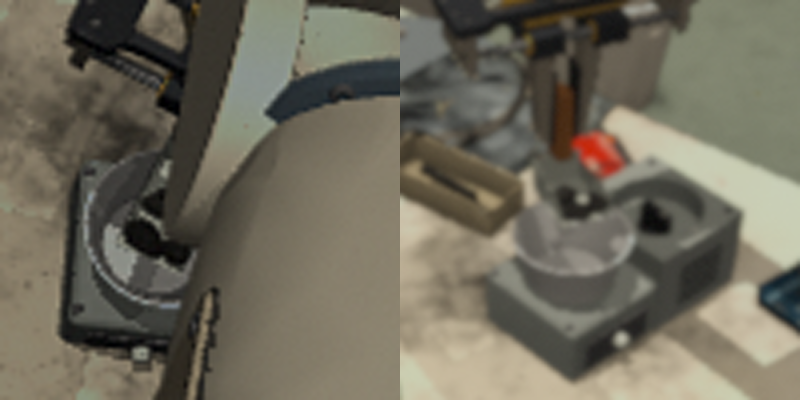

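The three lumps are still in the pan over the hopper (right half, 575,200). Lowering, then pushing the lip on the far wall to tip it.

>>> carry_out --deltas '[[[0, 0, 6, 0, 1], [0, 0, 12, 0, 1], [0, 0, 14, 0, 1], [0, 0, 12, 0, 1], [0, 0, 6, 0, 1], [0, 0, 0, 0, 1], [0, 0, 0, 0, 1]]]'

```text
t: 19.85
tcp_pos: [0.6007, -0.21, 0.1353]
orientation: [0.268, 0.964, 0.0, 0.0]
ft_force: [0.1, 0.2, -1.2]
opening: 0.0154
grip_force: 40.0
```

>>> carry_out --deltas '[[[3, 0, 0, 0, 1], [4, 0, -1, 0, 1], [4, 0, -1, 0, 1], [4, 0, -1, 0, 1]]]' --squeeze 15

```text
t: 20.35
tcp_pos: [0.5905, -0.2044, 0.1405]
orientation: [0.267, 0.964, -0.001, 0.004]
ft_force: [5.6, -8.6, 6.7]
opening: 0.0164
grip_force: 15.0
```

>>> carry_out --deltas '[[[4, 0, -1.5, 0, 1], [4, 0, -1.5, 0, 1], [4, 0, -1.5, 0, 1], [4, 0, -1.5, 0, 1]]]' --squeeze 12

```text
t: 20.85
tcp_pos: [0.5754, -0.1956, 0.1459]
orientation: [0.267, 0.964, -0.001, 0.003]
ft_force: [1.7, -5.4, 3.2]
opening: 0.016
grip_force: 12.0
```

```bash
cat > tilt.py <<'E'
from h import *
p,d=snapshot("scene");s=sense();print(s["t"],s["tcp_pos"],s["ft_force"],yaw(s),s["opening"])
P,u,v=cloud("scene",d);C=p[v,u].astype(int); D=P-s["tcp_pos"]; r=np.radians(yaw(s)); x=D[:,:2]@[np.cos(r),np.sin(r)]; y=D[:,:2]@[np.sin(r),-np.cos(r)]
k=(abs(y)<.012)&(abs(x)<.06)&(abs(D[:,2])<.07)&(C[:,2]>C[:,0]*1.5+15)   # orange grip front face
q=np.c_[x[k],D[k,2]]; print("orange",k.sum(),np.round(1000*q.min(0)),np.round(1000*q.max(0)))
if k.sum()>8: A=np.polyfit(q[:,1],q[:,0],1); print("grip lean deg (+ = lip down)",np.degrees(np.arctan(A[0])))
for lo in np.arange(-.05,.08,.01):
    k=(abs(y)<.016)&(x>=lo)&(x<lo+.01)&(D[:,2]<-.005)&(D[:,2]>-.1)
    if k.sum(): print(round(lo,3),k.sum(),np.round(1000*np.percentile(D[k,2],[5,50,95])))
E
python3 tilt.py
```

```text
20.9 [ 0.57482242 -0.19520267  0.14586944] [ 0.28702955 -5.20808419  2.16218012] 148.99553429791038 0.015818547556352862
orange 117 [-14. -12.] [ 8. 45.]
grip lean deg (+ = lip down) -0.6815497298874101
-0.04 14 [-87. -80. -71.]
-0.03 84 [-86. -40. -24.]
-0.02 54 [-85. -43. -34.]
-0.01 46 [-48. -42.  -9.]
0.0 39 [-48. -44. -32.]
0.01 38 [-49. -43. -35.]
0.02 41 [-89. -42. -37.]
0.03 172 [-90. -70. -40.]
0.04 91 [-91. -56. -41.]
0.05 55 [-99. -91. -87.]
0.06 7 [-99. -94. -92.]
```

>>> carry_out --deltas '[[[4, 0, -1.5, 0, 1], [4, 0, -1.5, 0, 1], [4, 0, -1.5, 0, 1], [4, 0, -2, 0, 1], [4, 0, -2, 0, 1]]]'

```text
t: 21.52
tcp_pos: [0.5563, -0.1833, 0.1525]
orientation: [0.268, 0.964, 0.0, -0.0]
ft_force: [0.5, -2.7, -1.8]
opening: 0.0158
grip_force: 12.0
```

```bash
python3 tilt.py
```

```text
21.575 [ 0.55604596 -0.18304767  0.15267801] [ 0.69413102 -1.85323764  0.0174007 ] 148.95920682754635 0.015924876314180665
orange 93 [-13.   0.] [ 8. 62.]
grip lean deg (+ = lip down) 0.962244641916593
-0.05 31 [-92. -36. -24.]
-0.04 59 [-92. -39. -16.]
-0.03 54 [-47. -43. -39.]
-0.02 38 [-49. -46. -23.]
-0.01 53 [-54. -44. -36.]
0.0 92 [-96. -52. -41.]
0.01 154 [-97. -69. -47.]
0.02 73 [-98. -93. -48.]
0.03 25 [-99. -97. -92.]
```

>>> carry_out --deltas '[[[4, 0, -1, 0, 1], [4, 0, -1, 0, 1], [3, 0, -1, 0, 1], [0, 0, 0, 0, 1], [0, 0, 0, 0, 1]]]'

```text
t: 22.2
tcp_pos: [0.5471, -0.1777, 0.1554]
orientation: [0.268, 0.964, 0.0, -0.0]
ft_force: [0.3, 0.2, -1.5]
opening: 0.0157
grip_force: 12.0
```

```bash
cat > lump.py <<'E'
from h import *
for n in ("scene","top"):
    p,d=snapshot(n);P,u,v=cloud(n,d);C=p[v,u].astype(int)
    s=sense(); r=np.radians(149); D=P-[.575,-.195,.105]; x=D[:,:2]@[np.cos(r),np.sin(r)]; y=D[:,:2]@[np.sin(r),-np.cos(r)]
    k=(C.max(1)<55)&(np.hypot(x,y)<.046)&(D[:,2]<.03)&(D[:,2]>-.05)
    m=np.zeros(d.shape,np.uint8); m[v[k],u[k]]=1; c,l,st,ce=cv2.connectedComponentsWithStats(m)
    for i in range(1,c):
        if st[i,4]>8:
            j=l[v,u]==i; j&=k; print(n,st[i,4],"px",np.round(ce[i]),"s,y,z mm",np.round(1000*np.array([x[j].mean(),y[j].mean(),D[j,2].mean()])))
    for t in ("chunk_large","chunk_medium","chunk_small"): print(n,t,[(round(o["confidence"],2),np.round(o["centre"]).tolist()) for o in recognise(n,t)[:3]])
    # side profile of everything inside the tool's mid plane
    for lo in np.arange(-.05,.05,.01):
        q=(abs(y)<.015)&(x>=lo)&(x<lo+.01)&(D[:,2]<.06)
        if q.sum(): print("  s",round(lo,2),np.round(1000*np.percentile(D[q,2],[5,50,95])))
E
python3 lump.py; python3 tilt.py|head -3
```

```text
scene 100 px [323. 149.] s,y,z mm [30.  3.  4.]
scene chunk_large []
scene chunk_medium [(0.37, [316.0, 146.0])]
scene chunk_small [(0.52, [329.0, 150.0])]
  s -0.05 [-22. -14.  -5.]
  s -0.04 [-45. -33. -19.]
  s -0.03 [-47. -43. -12.]
  s -0.02 [-43.  19.  32.]
  s -0.01 [ 8. 14. 43.]
  s 0.0 [ 4.  8. 14.]
  s 0.01 [-2.  4. 16.]
  s 0.02 [-47.   5.  56.]
  s 0.03 [-49. -24.  50.]
  s 0.04 [-51. -12.  57.]
top 22 px [354. 189.] s,y,z mm [ 20.  33. -18.]
top 38 px [352. 196.] s,y,z mm [ 29.  29. -47.]
top chunk_large []
top chunk_medium []
top chunk_small []
  s 0.04 [-48. -48. -47.]
22.65 [ 0.54723816 -0.17785324  0.15542124] [ 0.48039501 -0.22512117 -1.39133582] 148.96947035580163 0.01607325003157324
orange 82 [-11.  14.] [10. 62.]
grip lean deg (+ = lip down) -9.491815835091192
```

Run:
```python
from h import *
p,d=snapshot("scene");s=sense()
P,u,v=cloud("scene",d);C=p[v,u].astype(int); D=P-s["tcp_pos"]; r=np.radians(149); x=D[:,:2]@[np.cos(r),np.sin(r)]*1000; y=D[:,:2]@[np.sin(r),-np.cos(r)]*1000;z=D[:,2]*1000
k=(abs(y)<40)&(abs(x)<80)&(abs(z)<100)&(C[:,2]>C[:,0]*1.5+15)
print("all orange",k.sum())
for lo in range(-50,80,6):
    q=k&(z>=lo)&(z<lo+6)
    if q.sum(): print(lo,q.sum(),"x",np.round(np.percentile(x[q],[0,50,100])),"y",np.round(np.percentile(y[q],[0,50,100])),"rgb",np.median(C[q],0)[::-1])
print("lumps")
k=(C.max(1)<55)&(x>-40)&(x<30)&(abs(y)<30)&(z>-75)&(z<-25)
for lo in range(-75,-25,6):
    q=k&(z>=lo)&(z<lo+6)
    if q.sum(): print(lo,q.sum(),"x",np.round(np.percentile(x[q],[0,50,100])),"y",np.round(np.percentile(y[q],[0,50,100])))
print("grey pan/rest in strips of y=-18..-10 and 10..18, and whole x profile")
for lo in range(-75,40,6):
    q=(abs(y)<20)&(x>=lo)&(x<lo+6)&(z<0)&(z>-100)
    if q.sum(): print(lo,q.sum(),np.round(np.percentile(z[q],[0,10,30,50,70,90,100])))
```

```text
all orange 100
10 1 x [-7. -7. -7.] y [-2. -2. -2.] rgb [56. 39. 26.]
16 5 x [-4. -0.  1.] y [-5. -0.  5.] rgb [51. 32. 19.]
22 4 x [-1.  2.  3.] y [-5.  2.  5.] rgb [53.  33.  19.5]
28 9 x [-0.  5.  7.] y [-7.  0.  8.] rgb [54. 35. 19.]
34 21 x [-3.  5.  9.] y [-8.  2.  8.] rgb [71. 44. 22.]
40 30 x [-10.  -2.   5.] y [-8. -0.  6.] rgb [85.5 51.  26.5]
46 6 x [-10.  -8.  -6.] y [-9. -7.  1.] rgb [92.  23.5 16. ]
52 3 x [-10.  -7.  -4.] y [-8. -7. -7.] rgb [64. 24. 20.]
58 3 x [-7.  4.  7.] y [-8. 11. 12.] rgb [88. 50. 40.]
70 4 x [10. 11. 12.] y [15. 17. 17.] rgb [98.5 55.5 45. ]
lumps
-63 2 x [-1.  0.  1.] y [-6. -5. -5.]
-57 20 x [-10.   2.   6.] y [-19.  -6.   6.]
-51 40 x [-8.  1.  7.] y [-14.   7.  17.]
-45 20 x [-18.  -7.   3.] y [-8.  9. 17.]
-39 17 x [-17. -11.  -7.] y [ 4. 10. 17.]
grey pan/rest in strips of y=-18..-10 and 10..18, and whole x profile
-75 25 [-96. -81. -74. -72. -69. -61. -57.]
-69 31 [-97. -95. -90. -85. -80. -76. -67.]
-63 15 [-96. -95. -95. -94. -92. -87. -82.]
-57 12 [-97. -96. -95. -94. -49. -28. -27.]
-51 25 [-97. -94. -33. -29. -27. -19. -17.]
-45 32 [-93. -37. -35. -33. -18.  -7.  -5.]
-39 31 [-41. -40. -38. -38. -36. -28. -19.]
-33 50 [-47. -45. -43. -41. -40. -34. -23.]
-27 30 [-51. -47. -45. -43. -39. -29. -25.]
-21 37 [-52. -50. -47. -43. -38. -34.  -9.]
-15 45 [-57. -53. -50. -44. -38. -36.  -2.]
-9 72 [-100.  -97.  -77.  -48.  -44.  -39.  -35.]
-3 122 [-100.  -98.  -91.  -83.  -54.  -48.  -41.]
3 113 [-100.  -98.  -74.  -66.  -55.  -49.   -1.]
9 68 [-100.  -99.  -97.  -61.  -55.  -51.   -0.]
15 22 [-100. -100.  -99.  -98.  -97.  -55.  -49.]
21 9 [-99. -99. -99. -98. -98. -96. -96.]
27 1 [-98. -98. -98. -98. -98. -98. -98.]
```

>>> carry_out --deltas '[[[-3, 0, 0, 0, 1], [-6, 0, 0, 0, 1], [-8, 0, 0, 0, 1], [-6, 0, 0, 0, 1], [0, 0, 0, 0, 1], [0, 0, 0, 0, 1]]]' --squeeze 30

```text
t: 23.45
tcp_pos: [0.5668, -0.1897, 0.1554]
orientation: [0.268, 0.964, 0.0, -0.0]
ft_force: [0.0, -0.5, -0.5]
opening: 0.0157
grip_force: 30.0
```

```bash
cat > prof.py <<'E'
from h import *
p,d=snapshot("scene");s=sense();print(s["t"],s["tcp_pos"],s["ft_force"])
P,u,v=cloud("scene",d);C=p[v,u].astype(int); D=P-s["tcp_pos"]; r=np.radians(yaw(s)); x=D[:,:2]@[np.cos(r),np.sin(r)]*1000; y=D[:,:2]@[np.sin(r),-np.cos(r)]*1000;z=D[:,2]*1000
k=(C.max(1)<55)&(np.hypot(P[:,0]-.575,P[:,1]+.195)<.07)&(z<-15)&(P[:,2]>.055)
m=np.zeros(d.shape,np.uint8); m[v[k],u[k]]=1; c,l,st,ce=cv2.connectedComponentsWithStats(m)
for i in range(1,c):
    if st[i,4]>5:
        j=k&(l[v,u]==i); print("dark",st[i,4],"px",np.round(ce[i]),"x,y,z(tool) mm",[np.round(np.percentile(a[j],[5,50,95])).tolist() for a in (x,y,z)],"world z",np.round(np.percentile(P[j,2],[5,95]),3))
for lo in range(-75,40,8):
    q=(abs(y)<17)&(x>=lo)&(x<lo+8)&(z<0)&(z>-100)
    if q.sum(): print(lo,q.sum(),np.round(np.percentile(z[q],[0,10,30,50,70,90,100])))
E
python3 prof.py
```

```text
23.5 [ 0.56679171 -0.18967849  0.15537838] [-0.84728     0.1677144  -1.49018895]
-59 12 [-70. -66. -32. -30. -29. -27. -25.]
-51 32 [-87. -77. -34. -33. -29. -20.  -6.]
-43 64 [-98. -94. -45. -37. -35. -21.  -7.]
-35 82 [-97. -95. -78. -43. -40. -37. -21.]
-27 75 [-98. -95. -53. -47. -45. -41. -24.]
-19 84 [-97. -82. -53. -50. -49. -44.  -3.]
-11 69 [-88. -63. -59. -57. -55. -49.  -1.]
-3 34 [-82. -64. -62. -61. -58. -53.  -0.]
5 5 [-77. -47.  -2.  -1.  -1.  -1.  -1.]
13 25 [-100.  -98.  -96.  -94.  -91.  -89.  -87.]
21 90 [-100.  -99.  -97.  -91.  -83.  -77.  -55.]
29 88 [-100.  -98.  -73.  -66.  -59.  -52.  -48.]
37 30 [-100. -100.  -99.  -98.  -97.  -53.  -50.]
```

>>> carry_out --deltas '[[[0, 0, -10, 0, 1], [0, 0, -20, 0, 1], [0, 0, -20, 0, 1], [0, 0, -10, 0, 1]]]'

```text
t: 24.0
tcp_pos: [0.5676, -0.1899, 0.2173]
orientation: [0.267, 0.964, -0.0, 0.001]
ft_force: [1.1, -1.6, -0.6]
opening: 0.0163
grip_force: 30.0
```

Run:
```python
from h import *
plan(.500,-.018,.19,149,9,ramp=3)
```

```text
[[7.0, 5.4, 1.3, -0.0], [13.9, 10.7, 2.6, -0.0], [21.0, 16.0, 3.9, -0.0], [20.9, 16.1, 3.9, -0.0], [20.9, 16.1, 3.9, -0.0], [21.0, 16.0, 3.9, -0.0], [20.9, 16.1, 3.9, -0.0], [13.9, 10.7, 2.6, -0.0], [7.0, 5.4, 1.3, -0.0]]
end [ 0.5   -0.018  0.19 ] 149.0 max [21.  16.1  3.9  0. ]
```

>>> carry_out --deltas '[[[7, 5.4, 1, 0, 1], [14, 10.7, 3, 0, 1], [21, 16, 4, 0, 1], [21, 16, 4, 0, 1], [21, 16, 4, 0, 1], [21, 16, 4, 0, 1], [21, 16, 4, 0, 1], [14, 10.7, 2, 0, 1], [7, 5.4, 1, 0, 1], [0, 0, 0, 0, 1]]]'

```text
t: 25.25
tcp_pos: [0.4987, -0.0175, 0.1884]
orientation: [0.267, 0.964, -0.0, -0.0]
ft_force: [0.2, 0.2, -1.3]
opening: 0.0155
grip_force: 30.0
```

```bash
cat > chk.py <<'E'
from h import *
for n in ("scene","top"):
    p,d=snapshot(n);P,u,v=cloud(n,d);C=p[v,u].astype(int)
    k=(C.max(1)<60)&(np.hypot(P[:,0]-.575,P[:,1]+.195)<.046)&(P[:,2]<.12)
    m=np.zeros(d.shape,np.uint8); m[v[k],u[k]]=1; c,l,st,ce=cv2.connectedComponentsWithStats(m)
    for i in range(1,c):
        if st[i,4]>5:
            j=k&(l[v,u]==i); print(n,"dark",st[i,4],np.round(ce[i]),np.round(P[j].mean(0),3),np.round(np.percentile(P[j,2],[5,95]),3))
    for t in ("chunk_large","chunk_medium","chunk_small"):
        print(n,t,[(round(o["confidence"],2),np.round(o["centre"]).tolist(),np.round(world(n,*o["centre"],d[int(o["centre"][1]),int(o["centre"][0])])[0],3).tolist()) for o in recognise(n,t)[:3]])
E
python3 chk.py; python3 prof.py
```

```text
scene chunk_large []
scene chunk_medium [(0.42, [338.0, 154.0], [0.55, -0.237, 0.054])]
scene chunk_small []
top dark 16 [371. 200.] [ 0.549 -0.199  0.073] [0.066 0.079]
top chunk_large [(0.2, [251.0, 279.0], [0.37, 0.101, 0.107])]
top chunk_medium []
top chunk_small []
25.7 [ 0.49896775 -0.01812938  0.18846347] [-0.20617396 -0.26514255 -1.13842072]
-59 5 [-29. -29. -29. -28. -28. -27. -26.]
-51 25 [-36. -34. -31. -31. -29. -18. -12.]
-43 42 [-43. -40. -37. -36. -34. -32.  -6.]
-35 60 [-46. -44. -42. -41. -40. -37. -34.]
-27 81 [-51. -48. -47. -45. -44. -41. -10.]
-19 77 [-56. -53. -51. -50. -49. -45.  -1.]
-11 88 [-62. -59. -57. -56. -54. -52. -37.]
-3 37 [-64. -63. -61. -60. -60. -57.  -2.]
5 4 [-2. -2. -2. -1. -1. -0. -0.]
```

>>> carry_out --deltas '[[[0, 0, 12, 0, 1], [0, 0, 25, 0, 1], [0, 0, 30, 0, 1], [0, 0, 25, 0, 1], [0, 0, 15, 0, 1], [0, 0, 8, 0, 1], [0, 0, 3, 0, 1], [0, 0, 3, 0, 1], [0, 0, 0, 0, 1]]]'

```text
t: 26.82
tcp_pos: [0.4991, -0.0179, 0.0678]
orientation: [0.267, 0.964, 0.0, 0.0]
ft_force: [-0.1, 0.1, -0.9]
opening: 0.0162
grip_force: 30.0
```

>>> carry_out --deltas '[[[0, 0, 2, 0, 1], [-2, 0, 2, 0, 1], [-4, 0, 2, 0, 1], [-4, 0, 1, 0, 1], [-4, 0, 1, 0, 1]]]' --squeeze 6

```text
t: 27.45
tcp_pos: [0.5116, -0.0254, 0.0597]
orientation: [0.268, 0.964, 0.0, 0.0]
ft_force: [-0.9, -0.2, 4.8]
opening: 0.0159
grip_force: 6.0
```

```bash
python3 prof.py
```

```text
27.5 [ 0.51198176 -0.02554813  0.05964877] [ 0.01444253 -0.61611619  3.16998315]
-75 2 [-63. -63. -63. -62. -62. -62. -62.]
-67 1 [-62. -62. -62. -62. -62. -62. -62.]
-51 2 [-33. -33. -33. -33. -33. -33. -33.]
-43 24 [-43. -38. -37. -35. -32. -22. -12.]
-35 33 [-44. -42. -40. -39. -38. -37.  -6.]
-27 59 [-52. -47. -45. -43. -42. -39. -34.]
-19 59 [-52. -49. -47. -46. -45. -40.  -5.]
-11 58 [-57. -53. -51. -50. -49. -47.  -2.]
-3 72 [-62. -59. -56. -55. -53. -49. -37.]
5 53 [-64. -62. -61. -60. -58. -55.  -1.]
13 46 [-64. -62. -61. -60. -60. -59. -57.]
21 43 [-65. -64. -62. -61. -60. -59. -56.]
29 42 [-63. -62. -61. -61. -59. -58. -58.]
37 48 [-65. -63. -61. -61. -60. -59. -55.]
```

>>> carry_out --deltas '[[[-4, 0, 1, 0, 1], [-4, 0, 1, 0, 1], [-4, 0, 1, 0, 1], [-4, 0, 1, 0, 1], [-4, 0, 1, 0, 1], [-4, 0, 1, 0, 1], [-4, 0, 1, 0, 1], [-4, 0, 0, 0, 1]]]' --squeeze 5

```text
t: 28.5
tcp_pos: [0.5385, -0.0417, 0.0524]
orientation: [0.267, 0.964, -0.0, -0.0]
ft_force: [0.3, 0.1, -1.4]
opening: 0.0157
grip_force: 5.0
```

```bash
python3 prof.py
```

```text
28.55 [ 0.53907832 -0.04192748  0.05246077] [ 0.96011339  0.21609054 -0.95663352]
-75 10 [-56. -55. -54. -53. -53. -52. -52.]
-67 10 [-58. -55. -54. -53. -53. -52. -51.]
-59 3 [-55. -55. -53. -51. -51. -51. -51.]
-35 17 [-44. -42. -41. -38. -34. -31. -27.]
-27 43 [-45. -43. -42. -41. -40. -37. -21.]
-19 46 [-47. -44. -43. -42. -41. -40. -36.]
-11 56 [-48. -46. -44. -43. -41.  -7.  -0.]
-3 54 [-49. -47. -46. -45. -43. -31.  -2.]
5 52 [-51. -48. -47. -46. -45. -37.  -2.]
13 52 [-52. -50. -48. -47. -46. -45. -31.]
21 58 [-57. -53. -52. -51. -50. -48. -43.]
29 44 [-56. -55. -54. -53. -52. -50. -44.]
37 43 [-56. -55. -54. -53. -53. -51. -50.]
```

>>> carry_out --deltas '[[[-3, 0, 1, 0, 1], [-3, 0, 1, 0, 1], [-2, 0, 1, 0, 1], [0, 0, 1, 0, 1], [0, 0, 1, 0, 1], [0, 0, 1, 0, 1]]]' --squeeze 4

```text
t: 29.3
tcp_pos: [0.5453, -0.0457, 0.0465]
orientation: [0.268, 0.964, 0.0, 0.0]
ft_force: [1.3, 0.3, 0.8]
opening: 0.0157
grip_force: 4.0
```

```bash
python3 prof.py
```

```text
29.35 [ 0.54517749 -0.04567406  0.04640539] [ 0.91392624 -0.40620069  1.94577007]
-75 12 [-51. -51. -50. -48. -47. -46. -45.]
-67 11 [-51. -50. -48. -47. -47. -46. -45.]
-59 8 [-50. -48. -47. -47. -46. -46. -46.]
-51 2 [-49. -49. -49. -49. -49. -49. -49.]
-27 51 [-45. -43. -41. -38. -35. -30. -22.]
-19 41 [-45. -44. -42. -41. -40. -39. -30.]
-11 52 [-46. -45. -43. -41. -41. -37.  -2.]
-3 59 [-48. -45. -43. -42. -35.  -6.  -1.]
5 49 [-49. -45. -44. -43. -41. -29.  -0.]
13 44 [-46. -45. -44. -43. -42. -40. -28.]
21 49 [-49. -46. -44. -43. -42. -41. -30.]
29 54 [-51. -48. -46. -46. -45. -44. -34.]
37 40 [-50. -49. -48. -47. -46. -45. -34.]
```

>>> carry_out --deltas '[[[0, 0, 0, 0, 0.45], [0, 0, 0, 0, 0.45], [0, 0, 0, 0, 0.45], [0, 0, 0, 0, 0.45]]]'

```text
t: 29.85
tcp_pos: [0.5451, -0.0457, 0.0465]
orientation: [0.267, 0.964, -0.0, -0.0]
ft_force: [-0.1, -0.0, -0.8]
opening: 0.0254
grip_force: 0.0
```

>>> carry_out --deltas '[[[0, 0, -5, 0, 0.45], [0, 0, -20, 0, 0.45], [0, 0, -40, 0, 0.45], [0, 0, -40, 0, 0.45], [0, 0, -30, 0, 0.45], [0, 0, -10, 0, 0.45]]]'

```text
t: 30.6
tcp_pos: [0.5461, -0.0458, 0.1936]
orientation: [0.268, 0.964, 0.0, 0.002]
ft_force: [-0.2, 0.7, -0.7]
opening: 0.0252
grip_force: 0.0
```

Run:
```python
from h import *
p,d=snapshot("scene");s=sense();print(s["t"],s["tcp_pos"],s["ft_force"],s["opening"])
P,u,v=cloud("scene",d);C=p[v,u].astype(int); D=P-[.545,-.046,0]; r=np.radians(149.); x=D[:,:2]@[np.cos(r),np.sin(r)]*1000; y=D[:,:2]@[np.sin(r),-np.cos(r)]*1000;z=D[:,2]*1000
for lo in range(-40,60,8):
    q=(abs(y)<14)&(x>=lo)&(x<lo+8)&(z<100)
    if q.sum(): print(lo,q.sum(),np.round(np.percentile(z[q],[5,30,50,70,95])))
k=(abs(y)<30)&(abs(x)<60)&(z<100)&(z>25)&(C[:,2]>C[:,0]*1.5+15)&(C[:,2]>C[:,1]+10); print("grip",k.sum(),np.percentile(x[k],[2,98]),np.percentile(y[k],[2,98]),np.percentile(z[k],[2,98]))
plan(.557,-.2965,.18,-9.7+180,8,ramp=3)
```

```text
30.65 [ 0.54610961 -0.04579032  0.19360663] [1.17432989 0.00184079 1.32979602] 0.025384623215835903
-24 73 [ 0.  4.  8. 17. 88.]
-16 68 [ 1.  3. 45. 86. 90.]
-8 127 [ 1. 38. 56. 71. 89.]
0 89 [ 1.  4. 46. 65. 87.]
8 30 [-0.  1.  2.  3.  5.]
16 31 [0. 2. 3. 3. 5.]
24 35 [-1.  2.  2.  3.  5.]
32 40 [-3. -1.  0.  2.  4.]
40 39 [-3. -2. -1. -0.  2.]
48 31 [-4. -2. -1.  0.  2.]
56 33 [-3. -1. -1. -0.  1.]
grip 133 [-14.5982421    2.49211097] [-1.67487114 10.62164444] [35.74452749 90.39043124]
[[-7.7, -11.6, 0.8, -1.2], [-14.9, -23.6, 1.5, -2.4], [-20.9, -36.2, 2.2, -3.5], [-18.6, -37.5, 2.3, -3.6], [-16.2, -38.5, 2.3, -3.5], [-13.8, -39.5, 2.2, -3.6], [-7.6, -26.9, 1.6, -2.3], [-3.2, -13.5, 0.7, -1.2]]
end [ 0.557  -0.2965  0.18  ] 170.3 max [20.9 39.5  2.3  3.6]
```

Run:
```python
from h import *
for n in ("top","scene"):
    p,d=snapshot(n);P,u,v=cloud(n,d);C=p[v,u].astype(int)
    D=P-[.575,-.195,0];rr=np.hypot(D[:,0],D[:,1])
    k=(rr<.046)&(P[:,2]<.11)&(P[:,2]>.055); print(n,"visible in hopper",k.sum(),"dark",(k&(C.max(1)<60)).sum())
    k2=k&(C.max(1)<75)
    m=np.zeros(d.shape,np.uint8); m[v[k2],u[k2]]=1; c,l,st,ce=cv2.connectedComponentsWithStats(m)
    for i in range(1,c):
        if st[i,4]>5:
            j=k2&(l[v,u]==i); print("dark",st[i],np.round(ce[i]),np.round(P[j].mean(0),3),np.round(np.percentile(P[j,2],[5,95]),3))
    if n=="top":
        g=p[168:208:1,348:392:1].max(2)//26; print("\n".join("".join(str(c) for c in r) for r in g))
    # dark bits outside the hopper near mill hopper side
    k=(rr>.052)&(rr<.16)&(P[:,1]>-.25)&(C.max(1)<50)&(P[:,2]<.1); m[:]=0; m[v[k],u[k]]=1; c,l,st,ce=cv2.connectedComponentsWithStats(m)
    for i in range(1,c):
        if st[i,4]>12: j=k&(l[v,u]==i); print("outside",st[i,4],np.round(ce[i]),np.round(P[j].mean(0),3),np.round(np.ptp(P[j],0),3))
```

```text
top visible in hopper 3 dark 0
44333332222222222222222245555555555555544432
44333332222222222222222235555555555555544432
44333442222222222222222235555555555555544332
33333443222222222222222225555555555555653332
32222232222222222222222215555555555555553331
31212233222222222222222215555555555555553311
21234346322222222222222214555555555555553211
21333354222222222222222224555555555555564211
11333453222222222222222223555555555555565211
11334632222222222222222223555555555555565211
11335410122222222222222222555555555555555311
00122100122222222222222221555555555555555411
00010000122222222222222221555555555555555431
00000000122222222222222222455555555555556463
00000000022222222222222222455555555555555563
00000000022222222222222221355555555555555565
00000000032222222222222222355555555555555545
00000000012222222222222222255555555555555535
00000000012222222222222222255555555555555535
00000000012222222222222222145555555555555545
00000000012222222222222222145555555555555655
00000000012222222222222222245555555555555555
23211110001222222222222222235555555555555554
5555555555544432222222222222555555
[... 198 characters left out ...]
5555555555555555555624555555555555555
55555555555555555555555555523555555555555565
55555555555555555555555555522566555555555566
55555555555555555555555555522566665666666666
55555555555555555555555555522456666666666666
55555555555555555555555555531566666666666666
55555555555555555555555555531566666666666666
22334455555555555555555555531566666666666666
22222233445555555555555555521566666666666666
22222222223445555555555555521466666666666666
22222222222223455555555555521456666666666666
22222222222222223455555555421466666666666666
scene visible in hopper 1168 dark 0
outside 49 [342. 173.] [ 0.516 -0.211  0.028] [0.008 0.035 0.027]
outside 65 [329. 182.] [ 0.523 -0.169  0.026] [0.007 0.031 0.028]
```

Run:
```python
from h import *
plan(.40,-.43,.20,170.3,10,ramp=3)
```

```text
[[-3.1, -16.8, -0.4, -0.9], [-5.6, -33.8, -0.7, -1.8], [-6.9, -50.9, -1.1, -2.6], [-4.5, -51.1, -1.1, -2.7], [-2.1, -51.3, -1.1, -2.7], [0.3, -51.4, -1.1, -2.6], [2.6, -51.2, -1.2, -2.7], [5.0, -51.1, -1.1, -2.7], [5.0, -33.9, -0.7, -1.7], [3.0, -16.9, -0.4, -0.9]]
end [ 0.4  -0.43  0.2 ] 170.3 max [ 6.9 51.4  1.2  2.7]
```

>>> carry_out --deltas '[[[-3.1, -16.8, 0, -0.9, 0.45], [-5.6, -33.8, -1, -1.8, 0.45], [-6.9, -50.9, -1, -2.6, 0.45], [-4.5, -51, -1, -2.7, 0.45], [-2, -51, -1, -2.7, 0.45], [0.3, -51, -1, -2.6, 0.45], [2.6, -51, -1, -2.7, 0.45], [5, -51, -1, -2.7, 0.45], [5, -34, 0, -1.7, 0.45], [3, -17, 0, -0.9, 0.45]]]'

```text
t: 32.0
tcp_pos: [0.3989, -0.4302, 0.1964]
orientation: [0.085, 0.996, 0.001, -0.001]
ft_force: [0.9, 0.7, -0.5]
opening: 0.0251
grip_force: 0.0
```

Run:
```python
from h import *
s=sense();print(s["t"],s["tcp_pos"],yaw(s))
for n in ("top",):
    p,d=snapshot(n);P,u,v=cloud(n,d);C=p[v,u].astype(int)
    D=P-[.575,-.195,0];rr=np.hypot(D[:,0],D[:,1])
    k=(rr<.046)&(P[:,2]<.11)&(P[:,2]>.055); print(n,"visible in hopper",k.sum())
    k2=k&(C.max(1)<75)
    m=np.zeros(d.shape,np.uint8); m[v[k2],u[k2]]=1; c,l,st,ce=cv2.connectedComponentsWithStats(m)
    for i in range(1,c):
        if st[i,4]>5:
            j=k2&(l[v,u]==i); print("dark",st[i],np.round(ce[i]),np.round(P[j].mean(0),3),np.round(np.percentile(P[j,2],[5,95]),3))
    g=p[164:212,344:396].max(2)//26; print("\n".join("".join(str(c) for c in r) for r in g))
E=P[:,:2]-[.5575,-.297]; m=(np.hypot(*E.T)<.02)&(P[:,2]>.07)&(P[:,2]<.082); e=E[m]; ev,V=np.linalg.eigh(np.cov(e.T)); print("bar",m.sum(),e.mean(0),np.degrees(np.arctan2(*V[::-1,1])))
plan(.557,-.2965,.12,170.3,6,ramp=2)
```

```text
32.0 [ 0.39888656 -0.43024335  0.19638279] 170.21498453706258
top visible in hopper 1208
dark [353 179  11  16  29] [355. 186.] [ 0.585 -0.163  0.079] [0.064 0.094]
dark [358 186  15  18 139] [364. 195.] [ 0.561 -0.184  0.073] [0.064 0.079]
dark [353 196  22  14  62] [361. 204.] [ 0.542 -0.176  0.058] [0.056 0.061]
3344444444443322222222223344444443334444444434444333
4444444444344332222222223344444433333445554444433332
4454444443333332222332233344444322333345555454432322
4444444433333222223323445555554432222344555554332222
4444443333332222224566543323345665333344555554322222
5544443333322222446433333333333334653334555544322222
4544443334433224643333333333333333445544555443323222
4444433334444364333333333333333333334365444433323444
4344332222334643333333333333333333333336543333313444
4333322112346433333333333333333333333333553333114444
4443312343464333333333333333333333333333355332114444
5433213333543333333333333333333333333333336542114444
5433113334533333333333333333333333333333333652114444
4332113346322333333333333333333333333333333363114444
44321133553333333333222222233333333333333
[... 1335 characters left out ...]
4
6311344444443222224654233333333333456533222211344444
6211334444444222212335655433334456643222222111444444
6212222444444422222122333455554443322222222211444444
5212221444444443222222222233332222222222223211444444
5212234444444444222222222222222222222222244211444444
5212344444444444422222222222222222222222444211444444
5211333333334444444432222222222222222244444211444444
4111112222233333333332222222222222244444444211444444
bar 53 [-0.00018561  0.00062769] 166.63763385368517
[[-13.3, 16.0, 7.6, -0.0], [-26.7, 31.9, 15.3, -0.0], [-26.6, 32.0, 15.3, -0.0], [-26.7, 31.9, 15.3, -0.0], [-26.6, 31.9, 15.3, -0.0], [-13.4, 16.0, 7.6, -0.0]]
end [ 0.557  -0.2965  0.12  ] 170.3 max [26.7 32.  15.3  0. ]
```

All three dark lumps lie on the hopper floor. Now the dial.

>>> carry_out --deltas '[[[-13, 16, 4, 0, 0.4], [-27, 32, 12, 0, 0.4], [-27, 32, 14, 0, 0.4], [-27, 32, 14, 0, 0.4], [-26, 32, 14, 0, 0.4], [-13, 16, 14, 0, 0.4], [0, 0, 4, 0, 0.4], [0, 0, 0, 0, 0.4], [0, 0, 0, 0, 0.4]]]'

```text
t: 33.17
tcp_pos: [0.558, -0.295, 0.123]
orientation: [0.085, 0.996, -0.0, 0.0]
ft_force: [-0.1, -0.7, 0.1]
opening: 0.0278
grip_force: 0.0
```

Run:
```python
from h import *
s=sense();print(s["t"],yaw(s),s["qpos"]);plan(.557,-.2965,.064,170.3,5,ramp=2)
```

```text
33.175 170.1914087059858 [-4.88589764e-01  4.57267654e-01  1.69739516e+00 -2.28081867e-04
  9.86338596e-01 -1.88806809e+00]
[[0.1, -0.2, 7.4, -0.0], [0.2, -0.4, 14.7, -0.0], [0.2, -0.4, 14.8, -0.1], [0.2, -0.4, 14.8, 0.0], [0.0, -0.2, 7.3, -0.0]]
end [ 0.5571 -0.2965  0.064 ] 170.3 max [ 0.2  0.4 14.8  0.1]
```

>>> carry_out --deltas '[[[0, 0, 7, 0, 0.4], [0, -1, 15, 0, 0.4], [0, 0, 15, 0, 0.4], [0, 0, 15, 0, 0.4], [0, 0, 7, 0, 0.4], [0, 0, 0, 0, 0.4]]]'

```text
t: 33.92
tcp_pos: [0.5581, -0.2947, 0.0627]
orientation: [0.085, 0.996, 0.0, -0.001]
ft_force: [0.2, 0.3, -0.5]
opening: 0.0277
grip_force: 0.0
```

>>> carry_out --deltas '[[[0, 0, 0, 0, 1], [0, 0, 0, 0, 1], [0, 0, 0, 0, 1], [0, 0, 0, 0, 1]]]' --squeeze 10

```text
t: 34.42
tcp_pos: [0.5584, -0.2992, 0.0639]
orientation: [0.084, 0.996, -0.003, 0.001]
ft_force: [-3.6, -19.5, -8.4]
opening: 0.0102
grip_force: 10.0
```

>>> carry_out --deltas '[[[0, -2, 0, 0, 1], [0, -1, 0, 0, 1], [0, 0, 0, 0, 1]]]'

```text
t: 34.8
tcp_pos: [0.5583, -0.2995, 0.0639]
orientation: [0.085, 0.996, -0.001, 0.001]
ft_force: [-0.3, -7.2, -5.6]
opening: 0.01
grip_force: 10.0
```

>>> carry_out --deltas '[[[0, -1, 0, 4, 1], [0, 0, 0, 7, 1], [0, 0, 0, 7, 1], [0, 0, 0, 7, 1]]]' --squeeze 15

```text
t: 35.3
tcp_pos: [0.5582, -0.2999, 0.0639]
orientation: [0.3, 0.954, -0.001, 0.001]
ft_force: [0.2, -4.1, -4.4]
opening: 0.0099
grip_force: 15.0
```

>>> carry_out --deltas '[[[0, 0, 0, 7, 1], [0, 0, 0, 7, 1], [0, 0, 0, 7, 1], [0, 0, 0, 4, 1]]]'

```text
t: 35.8
tcp_pos: [0.558, -0.3001, 0.0639]
orientation: [0.499, 0.867, -0.001, 0.001]
ft_force: [-0.9, -5.3, -3.6]
opening: 0.0096
grip_force: 15.0
```

```bash
python3 -c "
from h import *
s=sense();print(s['t'],s['tcp_pos'],yaw(s),s['ft_force'],s['torque'],s['opening'],s['qpos'])"
```

```text
35.8 [ 0.55799487 -0.3000563   0.0639001 ] 120.11537730018556 [-0.86666663 -5.25532277 -3.60687878] [-0.95936951 -0.04723809  0.06558337] 0.009597519764157982 [-4.95031157e-01  5.33681466e-01  1.72724446e+00 -1.64468415e-03
  8.78955293e-01 -1.01959549e+00]
```

>>> carry_out --deltas '[[[0, 0, 0, 6, 1], [0, 0, 0, 6, 1], [0, 0, 0, 5, 1], [0, 0, 0, 3, 1], [0, 0, 0, 0, 1]]]'

```text
t: 36.42
tcp_pos: [0.5578, -0.3002, 0.0639]
orientation: [0.641, 0.767, -0.001, 0.001]
ft_force: [-1.6, -6.1, -3.9]
opening: 0.0103
grip_force: 15.0
```

>>> carry_out --deltas '[[[0, 0, 0, 3, 1], [0, 0, 0, 3, 1], [0, 0, 0, 0, 1]]]'

```text
t: 36.8
tcp_pos: [0.5577, -0.3001, 0.0639]
orientation: [0.68, 0.733, -0.001, 0.001]
ft_force: [-0.9, -5.7, -3.9]
opening: 0.0101
grip_force: 15.1
```

```bash
python3 -c "
from h import *
s=sense();print(s['t'],s['tcp_pos'],yaw(s),s['ft_force'],s['torque'],s['opening'],s['qpos'])"
```

```text
36.8 [ 0.55772165 -0.300145    0.06391233] 94.27987305407198 [-0.89568311 -5.72029163 -3.86246311] [-1.06652234  0.17276     0.28113726] 0.010135567346407732 [-0.49513456  0.53357696  1.72740126 -0.00215851  0.87926085 -0.56845704]
```

>>> carry_out --deltas '[[[0, 0, 0, 3, 1], [0, 0, 0, 2, 1], [0, 0, 0, 0, 1]]]'

```text
t: 37.17
tcp_pos: [0.5578, -0.2999, 0.0639]
orientation: [0.711, 0.703, -0.0, 0.001]
ft_force: [-2.0, -5.7, -1.8]
opening: 0.0114
grip_force: 16.1
```

```bash
python3 -c "
from h import *
s=sense();print(s['t'],s['tcp_pos'],yaw(s),s['ft_force'],s['torque'],s['opening'])"
```

```text
37.175 [ 0.55775235 -0.29988754  0.06394502] 89.29101821315186 [-2.03889032 -5.69651365 -1.81951277] [-0.97127145  0.27372459  0.4416396 ] 0.011417138769161412
```

>>> carry_out --deltas '[[[0, 0, 0, 0, 0.4], [0, 0, 0, 0, 0.4], [0, 0, 0, 0, 0.4], [0, 0, -10, 0, 0.4], [0, 0, -30, 0, 0.4], [0, 0, -40, 0, 0.4], [0, 0, -40, 0, 0.4], [0, 0, -20, 0, 0.4]]]'

```text
t: 38.17
tcp_pos: [0.5588, -0.2993, 0.2069]
orientation: [0.712, 0.703, 0.001, 0.002]
ft_force: [0.0, -1.5, -0.7]
opening: 0.0277
grip_force: 0.0
```

Run:
```python
from h import *
plan(.38,-.45,.24,89,5,ramp=2)
```

```text
[[-19.1, -22.1, -4.1, 0.0], [-38.3, -44.2, -8.3, 0.1], [-38.3, -44.2, -8.3, 0.1], [-38.4, -44.0, -8.3, 0.0], [-19.1, -22.1, -4.1, 0.1]]
end [ 0.38 -0.45  0.24] 89.0 max [38.4 44.2  8.3  0.1]
```

>>> carry_out --deltas '[[[-19, -22, -4, 0, 0.4], [-38, -44, -8, 0, 0.4], [-38, -44, -8, 0, 0.4], [-38, -44, -8, 0, 0.4], [-19, -22, -4, 0, 0.4], [0, 0, 0, 0, 0.4]]]'

```text
t: 38.92
tcp_pos: [0.3786, -0.45, 0.2366]
orientation: [0.713, 0.702, -0.0, 0.001]
ft_force: [0.1, 0.5, -0.6]
opening: 0.0277
grip_force: 0.0
```

Run:
```python
from h import *
for n in("top","scene"):
    p,d=snapshot(n);P,u,v=cloud(n,d);C=p[v,u].astype(int)
    for c0 in([.5575,-.2985],):
        E=P[:,:2]-c0; m=(np.hypot(*E.T)<.022)&(P[:,2]>.069)&(P[:,2]<.082); e=E[m]; ev,V=np.linalg.eigh(np.cov(e.T)); print(n,"bar",m.sum(),e.mean(0),np.degrees(np.arctan2(*V[::-1,1]))%180,np.sqrt(ev))
    k=(np.hypot(P[:,0]-.575,P[:,1]+.195)<.046)&(P[:,2]<.1)&(C.max(1)<60); print("dark in hopper",k.sum())
    for t in("fixative_can","powder_jar","bulldog_clip"):
        o=cut_out(n,t)
        for q in o[:2]:
            Q,_,_=cloud(n,d,q["mask"]); print(t,round(q["confidence"],2),np.round(q["centre"]),np.round(np.median(Q,0),3))
    D=P-[.545,-.046,0]; r=np.radians(149.); x=D[:,:2]@[np.cos(r),np.sin(r)]; y=D[:,:2]@[np.sin(r),-np.cos(r)]
    g=(abs(x)<.03)&(abs(y)<.03)&(P[:,2]>.084)&(P[:,2]<.1); print("grip top",g.sum(),P[g].mean(0))
    f=(x>.008)&(x<.03)&(abs(y-.004)<.012); print("pan floor z",np.median(P[f,2]))
print(sense()["t"])
```

```text
top bar 56 [-0.0003368   0.00240283] 95.41491308800832 [0.00298994 0.00940454]
dark in hopper 156
fixative_can 0.86 [290. 144.] [ 0.686 -0.004  0.129]
powder_jar 0.8 [250. 281.] [0.368 0.101 0.11 ]
grip top 55 [ 0.55287078 -0.04795838  0.0888817 ]
pan floor z 0.002761960618915146
scene bar 45 [-0.00104173  0.00186543] 94.46600568534895 [0.00316896 0.00946256]
dark in hopper 0
fixative_can 0.93 [224. 172.] [0.688 0.009 0.091]
powder_jar 0.88 [311. 282.] [0.361 0.119 0.09 ]
bulldog_clip 0.56 [385. 220.] [ 0.355 -0.166  0.014]
grip top 59 [ 0.5535051  -0.04654638  0.08800202]
pan floor z 0.0021130429993908755
39.325
```

```bash
python3 -c "
from rig import *
print(finish_job())"
```

```text
the job is handed in; nothing more can be done
None
```

The job is handed in: all three lumps went into the mill's hopper in one load, the scoop is back flat on the table clear of the tray, and the dial is turned clockwise to its stop with the can, jar and clip undisturbed.

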